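# Load a filter cartridge, chip to the reader, then hook and snap the bay cover

### The arm

A 6-joint arm with a two-finger parallel gripper is mounted at the origin on a cart in front of the work surface, level with it; the furniture and walls round the work are solid. World frame = base frame: x ahead of the robot, y to its left, z up, the work surface at z = 0. Lengths are in m, angles in degrees, forces in N, time in s.
With the tool pointing down it reaches from about 0.35 to 0.875 m from the base axis. Payload 15.5 kg.
Tool frame: the origin (TCP) lies at the very end of the fingers, on their centre line; the grasp point (between the pads) lies 19 mm behind it; x points along the fingers, y is the direction in which the jaws open and shut, and the axes are right-handed (so a half turn about x gives the same grasp; the last joint's range is limited). The gripper opens to 85 mm and grips with 20 to 120 N. Pads are 22 mm wide; open, the fingers measure 114 mm over their backs; the gripper's body (76 mm by 85 mm) begins 54 mm behind the grasp point. The pads swing forward as they close: fully open they stand 13 mm farther back than shut.
Start: joints at [71.648, 28.281, 77.091, -0, 74.628, -5.472], TCP at [0.139, 0.609, 0.231] pointing down, gripper open.
Joint ranges: [-166.48, 166.48], [-47.26, 123.95], [12.59, 153.08], [-70.14, 250.14], [6.76, 159.57], [-176.63, 176.63]. Speed limits (degrees/s): [108.29, 108.29, 147.25, 172.46, 172.46, 172.46].

### API

Orientations are given as a 3x3 rotation matrix whose columns are the frame's x, y, z axes.
In Python, from station import sensors, optics, hand_in gives the robot as it stands. The module is installed in compiled form; this text tells all that it offers.
- The arm moves only by the tool drive_tool, never from a script. Its argument "plan" is a list of rows, each an object with "linear": the shift along the tool's x, y, z scaled (see below), a list of three; "rotation": the turn, a rotation vector about the tool's x, y, z scaled (see below), a list of three. A call has 1 to 20 rows; each row shifts and turns the commanded pose from where the row before left it, along the tool's axes as they then stand; what a row does not reach is not made up. The controller multiplies each number of a shift by 0.2 m and each number of a turn by 90 degrees. A row lasts 1/12 s, in which the tool goes at most 41.7 mm and 7.16 degrees, less where a joint would pass 70% of its speed; a pose out of reach is approached as far as the arm can. A call with a number of a shift or a turn outside -1 to 1 is refused whole. A call with a gripper value outside its range is refused whole. "grip" is the closure in counts, from 0 (fully open) to 255 (shut), set as the call begins (left out, the last holds). The fingers move at their own pace and stop on an object; "squeeze" is the grip in N (left out, the last holds). Time passes only in rows, so rows that do not move let the fingers close. It gives the time, the measured TCP pose, the force and the opening at its end, in the units of the state.
- sensors.observe(): the state, without advancing time (a new reading comes with each control period).
- optics.get_image(name): name is "scene" or "top" or "wrist"; returns the picture (420x560x3 uint8, blue, green, red); there is no depth.
- optics.camera_info(name): a dict with "camera_matrix" (3x3 intrinsics, pixels), "k1" (the pictures are not rectified: a ray, as slopes to the right and down, at radius r is drawn at 1 + k1 r^2 times it, then the intrinsics apply), "extrinsics" (4x4, takes a point from world to camera coordinates). Camera axes: x right, y down, z forward; pixel columns grow to the right and rows downward; lengths in m; the calibration is good to about 2 mm. A picture is of the moment at which its call begins: read the wrist's pose just before it. camera_info takes no time and is no camera call; for the wrist camera it gives the pose at the moment of the call.
- hand_in(): hands the job in, once; it reports no verdict.
The state is a dict: "time_s": time; "q": joint angles; "qvel": joint speeds; "tau": joint torques, N m; "tcp_pos": TCP position; "ee_rot": TCP orientation; "wrist_force": force on the tool from outside, world axes, zero at the start; "ft_torque": the same for the moment, N m; "gripper_width": opening from 0.0 (shut) to 1.0 (fully open).
Only numpy, scipy, OpenCV 4.12 (cv2) and the standard library are available. Lean on these libraries where they do the work, as an engineer would, in place of code of your own. Each camera call takes 0.05 s, during which the arm holds its last target.

### The job

Put the fresh filter cartridge into the open bay of the water-filter unit: upright, right down in its socket, with the gold chip on its side facing the black reader squarely. Then close the bay: hook the cover's front lip into the slot at the front of the bay while the cover's back is still raised, and swing the back down until the orange catch snaps over it and the cover lies flat. Do not tip the cartridge over, and leave the jars, the box and the other things where they stand.

Things in the scene. Friction and masses are not known exactly. Their poses are not given: they have to be found in the camera images.
- filter_unit: white bench-top water-filter unit, fixed, 180 (x) x 150 (y) x 136 mm high, yawed a little. Origin: underside, on the bay's axis; z up; -x is its front (dark display, towards the robot), +x its back. The open bay in its top is 108 (x) x 100 (y) mm round the origin, its grey floor 30 mm up, with the socket in the middle and the black reader at the back wall
- socket (a point): centre of the socket's bottom, 12 mm above the unit's underside, where the cartridge's origin belongs; axes as the unit. The socket is round, 56 mm across, 18 mm deep, with a 3 mm chamfer at its mouth
- reader (a point): middle of the face of the black chip reader (green window): [34, 0, 48] mm of the unit; it looks to the unit's -x, is 38 mm wide and stands from 30 to 66 mm in height
- seat (a point): where the cover's origin lies when the cover is shut, its axes parallel to the unit's: [0, 0, 126] mm of the unit. The seat is a recess 122 mm wide in y, its rim 10 mm above this point; ledges carry the cover's side edges from x = -30 mm to the back, and a wall at x = 62 mm ends the recess
- slot (a point): middle of the mouth of the slot for the cover's lip, [-60, 0, 125] mm of the unit: here is the edge of a lintel, whose underside is 131.5 mm above the unit's underside; the slot's floor is at 118 mm, it is 90 mm wide and runs on to x = -78 mm
- catch (a joint): orange spring catch, 40 mm wide, at the back of the seat; slides to the unit's +x, in m, 0 = sprung forward (rest), most 0.0075. Tip at x = 63.5, z = 133.8 mm of the unit, ramp above it up to z = 144 mm. The cover's tab, pressed straight down, pushes it back about 4.5 mm and it springs forward over the tab; this takes about 10 N at the tab, up to 20 N at the grip
- cover: grey bay cover with a blue grip, loose, 0.15 kg, lying right side up. Origin on its underside, z up through its top. Plate x -58..60, y -58..58 mm, 10 mm thick, its upper half set back 6 mm at the front (-x). The front lip sticks out at -x, the shorter and narrower back tab at +x
- cover_lip (a point): middle of the tip of the front lip, [-72, 0, 2] mm of the cover; the lip is 80 mm wide, 4 mm thick (flush with the underside) and sticks out 14 mm from the plate
- cover_tab (a point): middle of the top back edge of the back tab, [68, 0, 5] mm of the cover; the tab is 54 mm wide, 5 mm thick, flush with the underside; 131 mm above the unit's underside when shut
- cover_grip (a point): middle of the top of the cover's blue grip, [10, 0, 36] mm of the cover: an upright ridge along the cover's y, 72 mm long, 16 mm thick, 26 mm high above the plate
- cartridge: filter cartridge, loose, 0.22 kg, standing upright: white cylinder 52 mm across, 70 mm high, with a blue cap 34 mm across above it, 108 mm in all. Origin: centre of its underside, z up. The gold chip is on its +x side; a yellow stripe on the top and side of the cap points the same way
- chip (a point): middle of the gold chip on its black patch, [27, 0, 39] mm of the cartridge
- cocoa_jar: brown jar with a black cap, 47 mm across, 98 mm high, close to the cartridge; bystander; origin: centre of its underside
- coffee_jar: dark brown jar with a cream cap, 45 mm across, 92 mm high, close to the cartridge; bystander; origin: centre of its underside
- mustard: glass jar with a grey lid, 74 mm across, 126 mm high; bystander; origin: centre of its underside
- tea_box: black carton, 72 x 74 x 81 mm; bystander; origin: centre of its underside
- pepper_mill: brown wooden pepper mill, 58 mm across, 150 mm high; bystander; origin: centre of its underside
- supplement: white plastic bottle with a pale blue cap, 54 mm across, 96 mm high; bystander; origin: centre of its underside

How it is judged (in metres and radians):
On the way, in this order (a step that is already met when the one before it is completed fails the run):
1. the cartridge stands in its socket with its chip facing the reader (horizontal distance between cartridge and socket below 0.004 m and z of cartridge in the frame of filter_unit below 0.0145 m and angle between the x axis of cartridge and the x axis of filter_unit, either way round below 0.26 rad and x of chip in the frame of filter_unit above 0.015 m), for 0.2 s.
2. the cover's lip is in the slot, under the lintel, with the cover's back still raised (x of cover_lip in the frame of filter_unit below -0.063 m and z of cover_lip in the frame of filter_unit between 0.117 and 0.1315 m and z of cover_tab in the frame of filter_unit above 0.14 m and x of cover_tab in the frame of filter_unit above 0.03 m), for 0.1 s.
At the end, for the whole second after the job is handed in: Cartridge in its socket (4 mm off axis, 2.5 mm off the bottom at most), chip within 15 degrees of the reader; cover right side up, flat within 0.03 rad, back tab within 2 mm of its shut height, lip under the lintel, catch sprung over the tab (under 3.5 mm back), at rest (all of step 1 and angle between the z axis of cover and the z axis of filter_unit, either way round below 0.03 rad and x of cover_lip in the frame of filter_unit below -0.066 m and z of cover_lip in the frame of filter_unit below 0.1315 m and z of cover_tab in the frame of filter_unit between 0.129 and 0.1327 m and z of cover_grip in the frame of filter_unit above 0.155 m and value of joint catch below 0.0035 m and linear speed of cover below 0.01 m/s); the robot touches nothing.
It fails at once if the cartridge is tipped over (angle between cartridge's own z axis and vertical above 0.7 rad).
It fails at once if a bystander is pushed more than 3 cm or tipped over (distance of any of cocoa_jar, coffee_jar, mustard, tea_box, pepper_mill, supplement from where it was at the start of the episode above 0.03 m or angle between any of cocoa_jar, coffee_jar, mustard, tea_box, pepper_mill, supplement's own z axis and vertical above 0.5 rad).
It also fails if it takes over 64 s, if anything falls off the work surface, if the arm or the gripper's body presses on something with over 40 N, if the wrist force passes 120 N, or if a joint passes its speed limit or range.

## Working session

There is one attempt and no reset: what is moved stays moved. The work goes in short steps, Python scripts to look and compute and a tool call to move; the robot and the scene stay as the last step left them, time stands still between calls to the robot, and variables do not carry over. Pictures are saved under pics/ and viewed, and the job is handed in when it is done.

Besides the shell and the picture viewer there is one more tool, called after "Call:" as a command line: name --argument value ..., lists and objects as JSON in quotes. drive_tool: Moves the arm, as the interface text tells. Shifts and turns lie within -1 to 1; 1 stands for 0.2 m of shift or 90 degrees of turn. Its arguments: {"type":"object","properties":{"plan":{"type":"array","items":{"type":"object","properties":{"linear":{"type":"array","items":{"type":"number","minimum":-1,"maximum":1}},"rotation":{"type":"array","items":{"type":"number","minimum":-1,"maximum":1}}}}},"grip":{"type":"number"},"squeeze":{"type":"number"}},"required":["plan"]}

```bash
mkdir -p pics
python3 - <<'E'
from station import sensors, optics
import cv2,numpy as np
s=sensors.observe();print({k:np.round(v,4).tolist() for k,v in s.items()})
for n in ["scene","top","wrist"]:
    i=optics.camera_info(n);print(n,np.round(i["camera_matrix"],1).tolist(),i["k1"],np.round(i["extrinsics"],4).tolist())
    im=optics.get_image(n);cv2.imwrite(f"pics/{n}0.png",im)
E
```

```text
{'time_s': 0.0, 'q': [71.6481, 28.3142, 77.1265, -0.0019, 74.6255, -5.4727], 'qvel': [0.0324, -0.0082, -0.1039, 0.005, -0.1432, -0.0286], 'tau': [0.0007, -88.2186, -38.3841, -0.0001, 0.0106, -0.0], 'tcp_pos': [0.1392, 0.609, 0.2307], 'ee_rot': [[-0.0003, 0.2229, 0.9748], [-0.0011, 0.9748, -0.2229], [-1.0, -0.0012, -0.0001]], 'wrist_force': [0.1572, -0.7021, -0.6024], 'ft_torque': [-0.0058, 0.0173, -0.0376], 'gripper_width': 0.9978}
scene [[443.4, 0.0, 281.0], [0.0, 443.4, 201.6], [0.0, 0.0, 1.0]] 0.008213915889792398 [[-0.2698, -0.9629, 0.0046, 0.0801], [-0.7006, 0.193, -0.6869, 0.4604], [0.6606, -0.1886, -0.7267, 0.6062], [0.0, 0.0, 0.0, 1.0]]
top [[440.1, 0.0, 280.6], [0.0, 440.1, 213.5], [0.0, 0.0, 1.0]] 0.0028431230713891493 [[0.0568, -0.9984, 0.0048, -0.0757], [-0.9741, -0.0564, -0.2191, 0.5563], [0.2191, 0.0077, -0.9757, 1.1032], [0.0, 0.0, 0.0, 1.0]]
wrist [[324.0, 0.0, 277.8], [0.0, 324.0, 206.9], [0.0, 0.0, 1.0]] -0.04862844703988263 [[0.2235, 0.9747, -0.0005, -0.625], [0.9224, -0.2113, 0.3233, -0.0401], [0.315, -0.0727, -0.9463, 0.3822], [0.0, 0.0, 0.0, 1.0]]
```

View pics/scene0.png

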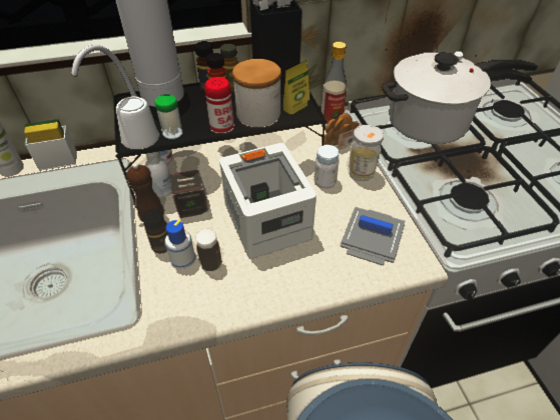

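View pics/top0.png

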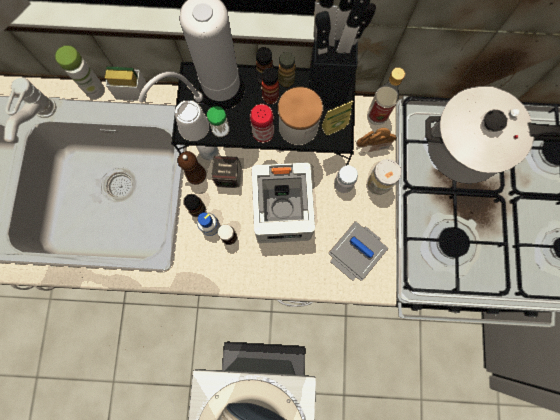

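View pics/wrist0.png

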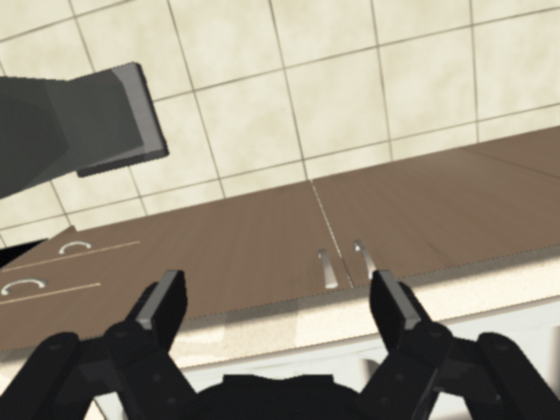

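The scene camera shows the unit at about (268,200), the cartridge at (180,245) and the cover at (375,235). In the top view these are at (283,203), (206,223) and (358,250). The cocoa jar (195,205) and the coffee jar (228,235) stand on either side of the cartridge. Next I'll enlarge crops.

```bash
cat > h.py <<'E'
import numpy as np,cv2
from station import sensors,optics
def cam(n):
    i=optics.camera_info(n);return np.array(i["camera_matrix"]),i["k1"],np.array(i["extrinsics"])
def proj(n,P,c=None):
    K,k,E=c or cam(n);P=np.atleast_2d(P);p=P@E[:3,:3].T+E[:3,3];a=p[:,:2]/p[:,2:]
    a=a*(1+k*(a**2).sum(1,keepdims=True));return a@K[:2,:2].T+K[:2,2]
def ray(n,uv,c=None):
    K,k,E=c or cam(n);d=(np.array(uv,float)-K[:2,2])/K[[0,1],[0,1]];a=d.copy()
    for _ in range(20):a=d/(1+k*(a@a))
    R=E[:3,:3];return -R.T@E[:3,3],R.T@np.array([a[0],a[1],1])
def onz(n,uv,z,c=None):
    o,d=ray(n,uv,c);return o+d*(z-o[2])/d[2]
def crop(src,x,y,w,h,f,out):
    im=cv2.imread(src)[y:y+h,x:x+w];cv2.imwrite(out,cv2.resize(im,None,fx=f,fy=f,interpolation=cv2.INTER_CUBIC))
E
python3 - <<'E'
from h import *
crop("pics/top0.png",240,150,90,100,6,"pics/t_unit.png")
crop("pics/top0.png",170,180,80,75,8,"pics/t_cart.png")
crop("pics/top0.png",315,210,85,80,7,"pics/t_cov.png")
crop("pics/scene0.png",205,130,120,130,4.5,"pics/s_unit.png")
crop("pics/scene0.png",125,200,110,80,7,"pics/s_cart.png")
crop("pics/scene0.png",330,190,90,80,7,"pics/s_cov.png")
E
```

```text
(no output)
```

View pics/t_unit.png

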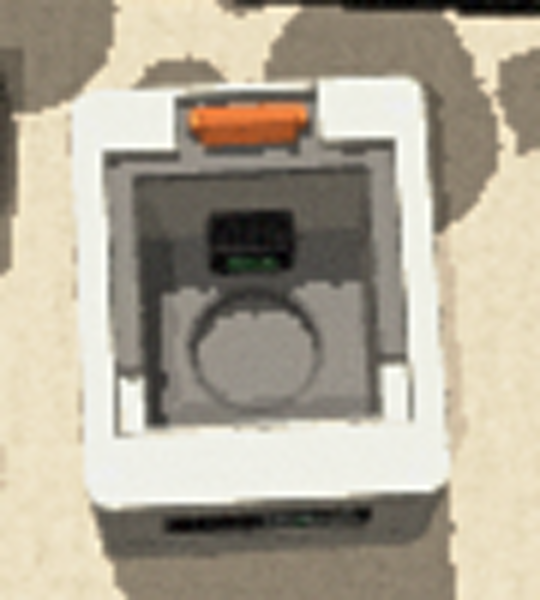

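View pics/t_cart.png

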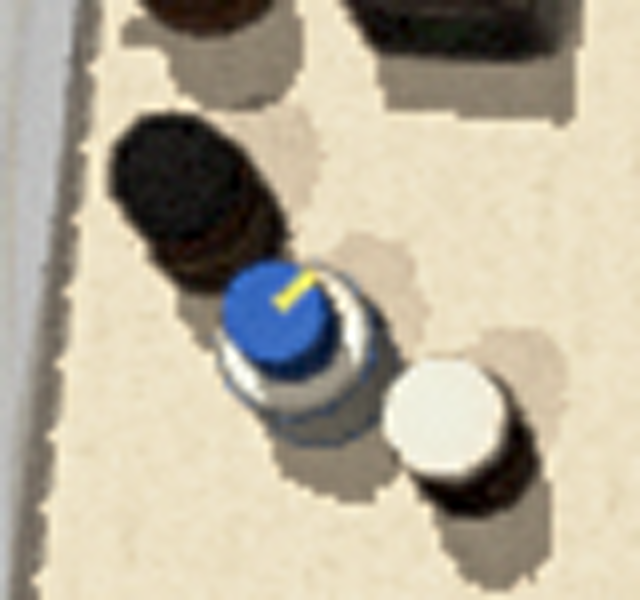

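View pics/t_cov.png

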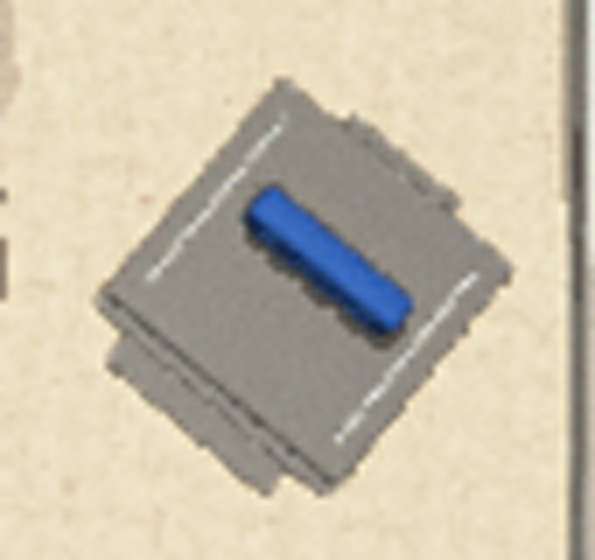

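View pics/s_unit.png

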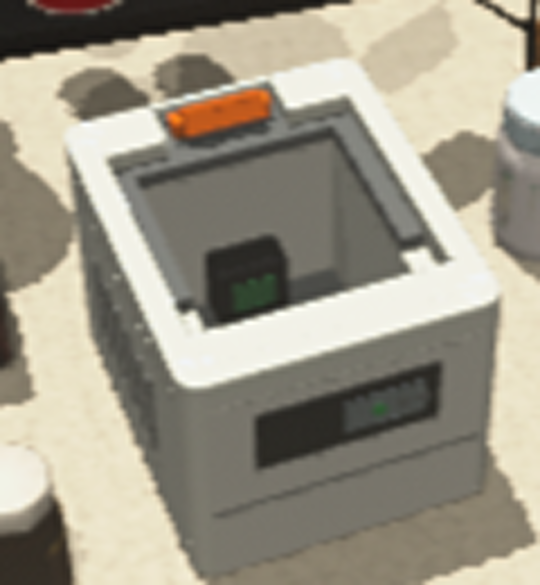

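View pics/s_cart.png

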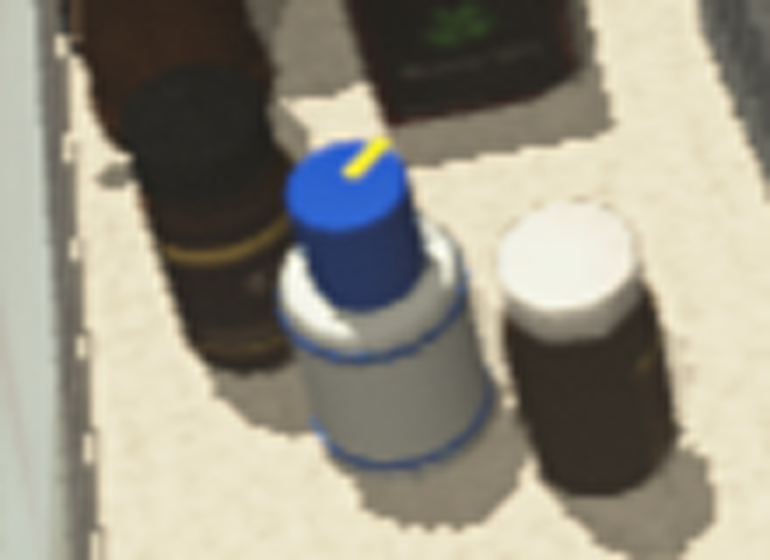

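View pics/s_cov.png

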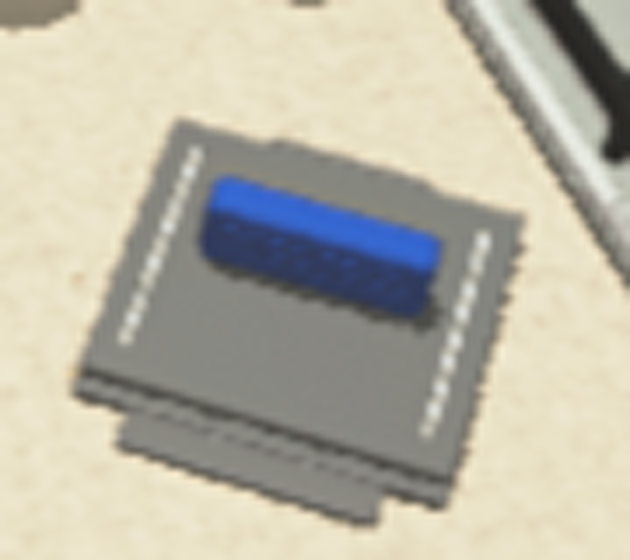

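```bash
cat > fit.py <<'E'
from h import *
from scipy.optimize import least_squares
def px(l,f,x,y): return [((u+.5)/f-.5+x,(v+.5)/f-.5+y) for u,v in l]
def fit(obs,x0,z0=0):
    # obs: list (cam, pts mm, pix)
    def tr(p,P):
        c,s=np.cos(p[2]),np.sin(p[2]);P=np.array(P)/1000.
        return np.c_[p[0]+c*P[:,0]-s*P[:,1],p[1]+s*P[:,0]+c*P[:,1],P[:,2]+z0]
    cs={n:cam(n) for n,_,_ in obs}
    f=lambda p:np.concatenate([(proj(n,tr(p,P),cs[n])-np.array(q)).ravel() for n,P,q in obs])
    r=least_squares(f,x0,loss='soft_l1');return r.x,f(r.x).reshape(-1,2)
if __name__=="__main__":
    U=[(62,61,136),(-60,61,136),(-60,-61,136),(62,-61,136)]
    ut=px([(103,150),(118,437),(412,432),(392,142)],6,240,150)
    us=px([(108,160),(190,358),(440,262),(357,97)],4.5,205,130)
    C=[(60,58,10),(60,-58,10),(-58,-58,5),(-58,58,5),(-72,40,4),(-72,-40,4)]
    ct=px([(283,80),(512,270),(325,493),(100,297),(108,365),(270,493)],7,315,210)
    c_s=px([(180,120),(523,215),(448,485),(75,378),(118,432),(375,515)],7,330,190)
    for nm,M,a,b,x0 in [("unit",U,ut,us,[.6,0,0]),("cover",C,ct,c_s,[.5,-.2,-.7])]:
        for o in ([("top",M,a)],[("scene",M,b)],[("top",M,a),("scene",M,b)]):
            p,r=fit(o,x0);print(nm,np.round(p[:2],4),np.degrees(p[2]).round(2),np.round(r,1).tolist())
    t=px([(275,313),(278,303),(316,273)],8,170,180);s=px([(348,186)],7,125,200)
    s2=px([(348,175),(387,143)],7,125,200)
    print("cap",onz("top",t[0],.108),onz("scene",s[0],.108))
    for n,q in(("top",t[1:]),("scene",s2)):
        d=onz(n,q[1],.108)-onz(n,q[0],.108);print("stripe",np.degrees(np.arctan2(d[1],d[0])),np.linalg.norm(d))
    print("sock",onz("top",px([(258,348)],6,240,150)[0],.030))
    print("cocoa",onz("top",px([(172,172)],8,170,180)[0],.098),onz("scene",px([(200,107)],7,125,200)[0],.098))
    print("coffee",onz("top",px([(445,415)],8,170,180)[0],.092),onz("scene",px([(567,247)],7,125,200)[0],.092))
    # outline fit: unit top outer
    print([onz("top",q,.136).round(4) for q in px([(70,95),(92,500),(448,490),(425,80)],6,240,150)])
E
python3 fit.py
```

```text
unit [ 0.5828 -0.0464] 5.74 [[0.3, 0.6], [-0.6, 0.2], [-0.2, -1.1], [0.4, 0.0]]
unit [ 0.582  -0.0478] 5.55 [[-0.2, -0.1], [-0.1, -4.1], [3.0, 1.1], [-1.0, 0.4]]
unit [ 0.5824 -0.0471] 5.67 [[0.6, 0.8], [-0.4, 0.3], [0.1, -0.9], [0.7, 0.2], [-0.6, -0.1], [-0.4, -4.2], [2.6, 0.9], [-1.5, 0.3]]
cover [ 0.481  -0.2599] -37.48 [[0.3, -0.7], [0.9, -0.6], [0.3, 0.8], [-0.9, 0.8], [-0.2, -0.7], [-0.4, 0.4]]
cover [ 0.4843 -0.2618] -37.66 [[-0.4, -1.9], [1.0, -1.1], [0.1, 1.6], [-0.4, 0.2], [-0.4, 0.2], [0.3, 0.1]]
cover [ 0.4825 -0.2607] -37.65 [[0.7, -1.2], [1.2, -1.0], [0.6, 0.3], [-0.6, 0.2], [0.1, -1.3], [-0.1, -0.1], [-0.5, -1.2], [0.9, -0.4], [-0.0, 2.5], [-0.6, 0.9], [-0.5, 0.9], [0.2, 0.9]]
cap [0.52459532 0.14874502 0.108     ] [0.52521111 0.14804002 0.108     ]
stripe -46.886705925141584 0.015204269818609562
stripe -52.87264405717591 0.014597983544084103
sock [ 0.58359825 -0.04803708  0.03      ]
cocoa [0.57094192 0.18807725 0.098     ] [0.57476988 0.18580653 0.098     ]
coffee [0.49782152 0.09446012 0.092     ] [0.50151258 0.0937175  0.092     ]
[array([0.6634, 0.037 , 0.136 ]), array([0.4907, 0.0156, 0.136 ]), array([ 0.5032, -0.1293,  0.136 ]), array([ 0.6789, -0.1126,  0.136 ])]
```

Call:
drive_tool --plan '[{"rotation": [0.0752,0,0]},{"rotation": [0.0752,0,0]},{"rotation": [0.0752,0,0]},{"rotation": [0.0752,0,0]},{"rotation": [0.0752,0,0]},{"rotation": [0.0752,0,0]},{"rotation": [0.0752,0,0]},{"rotation": [0.0752,0,0]},{"rotation": [0.0752,0,0]},{"rotation": [0.0752,0,0]},{"rotation": [0.0752,0,0]},{"rotation": [0.0752,0,0]},{"rotation": [0.0752,0,0]},{"rotation": [0.0752,0,0]},{"rotation": [0.0752,0,0]},{"rotation": [0.0752,0,0]},{"rotation": [0.0752,0,0]}]' --grip 0

```text
invalid input
```

```bash
cat >> h.py <<'E'
def delta(p,R=None,s=None):
    s=s or sensors.observe();A=np.array(s["ee_rot"]);d=A.T@(np.array(p)-s["tcp_pos"])
    from scipy.spatial.transform import Rotation as Ro
    print("t",s["time_s"],"tcp",np.round(s["tcp_pos"],4),"yaw",np.degrees(np.arctan2(A[1,1],A[0,1])).round(2),"w",round(s["gripper_width"],3),"F",np.round(s["wrist_force"],1))
    print("lin units",np.round(d/.2,4),"min rows",np.linalg.norm(d)/.0417)
    if R is not None:
        v=Ro.from_matrix(A.T@R).as_rotvec(degrees=True);print("rot units",np.round(v/90,4),"rows",np.linalg.norm(v)/7.16)
def down(yaw):
    y=np.radians(yaw);return np.c_[[0,0,-1],[np.cos(y),np.sin(y),0],[np.sin(y),-np.cos(y),0]]
E
python3 -c "
from h import *
delta([.525,.148,.23],down(-38))"
```

```text
t 0.15 tcp [0.1393 0.6091 0.2309] yaw 77.12 w 1.003 F [0.4 0.  0.2]
lin units [ 0.0057 -1.8172  2.3941] min rows 14.415763790097797
rot units [1.2791e+00 5.0000e-04 4.0000e-04] rows 16.077908473982873
```

Call:
drive_tool --plan '[{"linear": [0,0,0],"rotation": [0.0752,0,0]},{"linear": [0,0,0],"rotation": [0.0752,0,0]},{"linear": [0,0,0],"rotation": [0.0752,0,0]},{"linear": [0,0,0],"rotation": [0.0752,0,0]},{"linear": [0,0,0],"rotation": [0.0752,0,0]},{"linear": [0,0,0],"rotation": [0.0752,0,0]},{"linear": [0,0,0],"rotation": [0.0752,0,0]},{"linear": [0,0,0],"rotation": [0.0752,0,0]},{"linear": [0,0,0],"rotation": [0.0752,0,0]},{"linear": [0,0,0],"rotation": [0.0752,0,0]},{"linear": [0,0,0],"rotation": [0.0752,0,0]},{"linear": [0,0,0],"rotation": [0.0752,0,0]},{"linear": [0,0,0],"rotation": [0.0752,0,0]},{"linear": [0,0,0],"rotation": [0.0752,0,0]},{"linear": [0,0,0],"rotation": [0.0752,0,0]},{"linear": [0,0,0],"rotation": [0.0752,0,0]},{"linear": [0,0,0],"rotation": [0.0752,0,0]}]'

```text
time_s: 1.57
tcp_pos: [0.1392, 0.6091, 0.231]
ee_rot: [[-0.0, 0.785, -0.619], [-0.001, -0.619, -0.785], [-1.0, 0.0, 0.001]]
wrist_force: [0.4, -0.1, -1.1]
gripper_width: 1.0
```

```bash
python3 -c "
from h import *
delta([.525,.148,.23],down(-38))"
```

```text
t 1.5667 tcp [0.1392 0.6091 0.231 ] yaw -38.27 w 1.0 F [ 0.4 -0.1 -1.1]
lin units [0.006  2.9423 0.6156] min rows 14.417322579520075
rot units [-0.003   0.0003 -0.0001] rows 0.03779617103570499
```

Call:
drive_tool --plan '[{"linear": [0,0.184,0.0385],"rotation": [0,0,0]},{"linear": [0,0.184,0.0385],"rotation": [0,0,0]},{"linear": [0,0.184,0.0385],"rotation": [0,0,0]},{"linear": [0,0.184,0.0385],"rotation": [0,0,0]},{"linear": [0,0.184,0.0385],"rotation": [0,0,0]},{"linear": [0,0.184,0.0385],"rotation": [0,0,0]},{"linear": [0,0.184,0.0385],"rotation": [0,0,0]},{"linear": [0,0.184,0.0385],"rotation": [0,0,0]},{"linear": [0,0.184,0.0385],"rotation": [0,0,0]},{"linear": [0,0.184,0.0385],"rotation": [0,0,0]},{"linear": [0,0.184,0.0385],"rotation": [0,0,0]},{"linear": [0,0.184,0.0385],"rotation": [0,0,0]},{"linear": [0,0.184,0.0385],"rotation": [0,0,0]},{"linear": [0,0.184,0.0385],"rotation": [0,0,0]},{"linear": [0,0.184,0.0385],"rotation": [0,0,0]},{"linear": [0,0.184,0.0385],"rotation": [0,0,0]},{"linear": [0,0,0],"rotation": [0,0,0]},{"linear": [0,0,0],"rotation": [0,0,0]}]'

```text
time_s: 3.07
tcp_pos: [0.5288, 0.1486, 0.2309]
ee_rot: [[-0.0, 0.787, -0.617], [-0.0, -0.617, -0.787], [-1.0, -0.0, 0.0]]
wrist_force: [0.3, -0.1, -0.6]
gripper_width: 1.002
```

```bash
python3 -c "
from h import *
delta([.525,.148,.23],down(-38))
c=cam('wrist');im=optics.get_image('wrist');cv2.imwrite('pics/w1.png',im)
np.save('w1c.npy',np.array([c[0],np.eye(3)*c[1]]));np.save('w1e.npy',c[2])
print(proj('wrist',[[.525,.148,.108],[.525,.148,0]],c))"
```

```text
t 3.0667 tcp [0.5288 0.1486 0.2309] yaw -38.11 w 1.002 F [ 0.3 -0.1 -0.6]
lin units [ 0.0047 -0.0133  0.0142] min rows 0.09582828468406082
rot units [-0.0012  0.0002  0.0001] rows 0.015306496631668713
[[277.02784758 201.16234572]
 [277.28375455 173.07981417]]
```

View pics/w1.png

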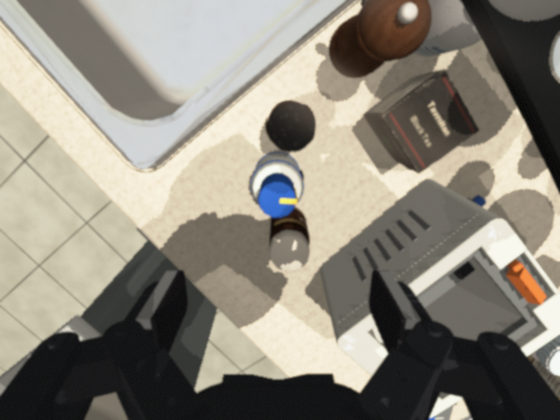

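The wrist view shows the cap top near (277,198), with the yellow stripe pointing right at about (290,201). The unit is at lower right. I'll enlarge both.

Run:
```python
from h import *
crop("pics/w1.png",240,140,90,80,8,"pics/w1_cap.png")
crop("pics/w1.png",400,190,160,150,5,"pics/w1_unit.png")
```

```text
(no output)
```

View pics/w1_cap.png

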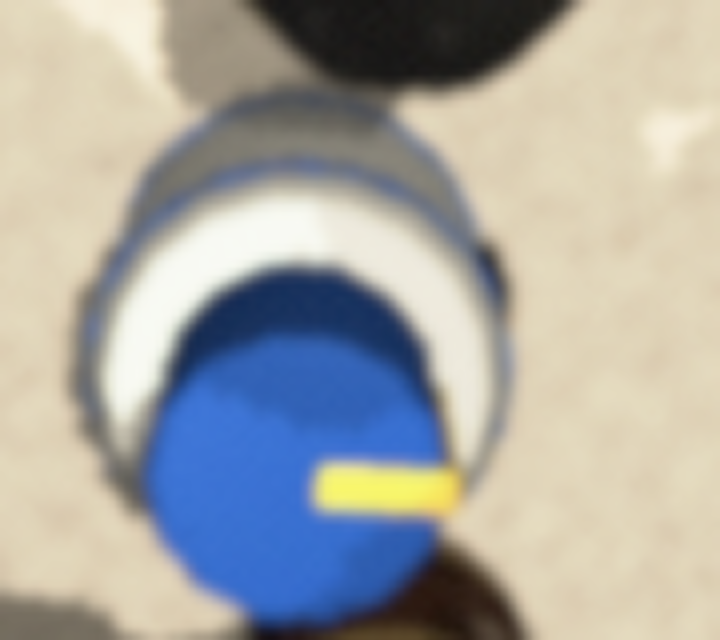

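View pics/w1_unit.png

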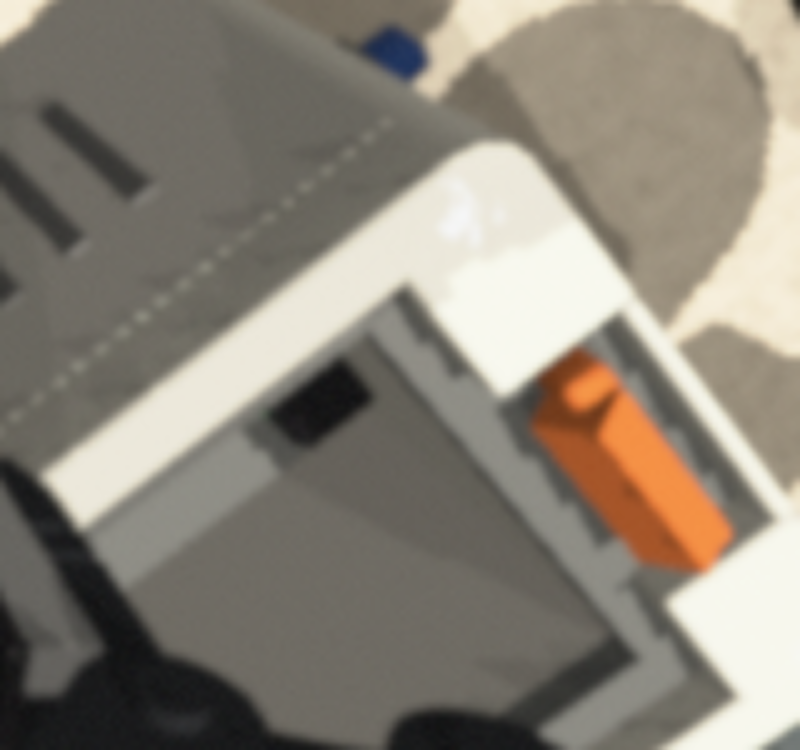

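Run:
```python
from h import *
from fit import px
c=cam('wrist')
q=px([(297,480),(315,487),(445,490)],8,240,140)
P=[onz('wrist',u,.108,c) for u in q];print(P[0])
d=P[2]-P[1];print(np.degrees(np.arctan2(d[1],d[0])));d=P[2]-P[0];print(np.degrees(np.arctan2(d[1],d[0])))
# recess corners on wrist: (62,61,136)
print(onz('wrist',px([(403,288)],5,400,190)[0],.136,c), onz('wrist',px([(735,697)],5,400,190)[0],.136,c))
print(proj('wrist',[[.5828+.062*np.cos(.1)-.061*np.sin(.1),-.047+.062*np.sin(.1)+.061*np.cos(.1),.136]],c))
delta([P[0][0],P[0][1],.078],down(-38))
```

```text
[0.5246636  0.15039049 0.108     ]
-39.41944603455825
-42.08599179436454
[0.63769617 0.02078231 0.136     ] [ 0.65141182 -0.09902763  0.136     ]
[[481.41377988 247.4870477 ]]
t 3.1167 tcp [0.5279 0.1497 0.2309] yaw -38.03 w 1.004 F [ 0.3  1.  -0.5]
lin units [ 0.7646 -0.0143  0.0066] min rows 3.6676940150528936
rot units [-0.0003  0.0003  0.0005] rows 0.00816811483750044
```

Call:
drive_tool --plan '[{"linear": [0.13,-0.002,0.001],"rotation": [0,0,0]},{"linear": [0.13,-0.002,0.001],"rotation": [0,0,0]},{"linear": [0.13,-0.002,0.001],"rotation": [0,0,0]},{"linear": [0.13,-0.002,0.001],"rotation": [0,0,0]},{"linear": [0.09,-0.002,0.001],"rotation": [0,0,0]},{"linear": [0.09,-0.002,0.001],"rotation": [0,0,0]},{"linear": [0.08,-0.002,0.001],"rotation": [0,0,0]},{"linear": [0,0,0],"rotation": [0,0,0]},{"linear": [0,0,0],"rotation": [0,0,0]}]'

```text
time_s: 3.87
tcp_pos: [0.5238, 0.1515, 0.0751]
ee_rot: [[-0.002, 0.789, -0.614], [-0.0, -0.614, -0.789], [-1.0, -0.001, 0.001]]
wrist_force: [0.2, -0.3, 1.0]
gripper_width: 1.003
```

Call:
drive_tool --plan '[{"linear": [0,0,0],"rotation": [0,0,0]},{"linear": [0,0,0],"rotation": [0,0,0]},{"linear": [0,0,0],"rotation": [0,0,0]},{"linear": [0,0,0],"rotation": [0,0,0]},{"linear": [0,0,0],"rotation": [0,0,0]},{"linear": [0,0,0],"rotation": [0,0,0]},{"linear": [0,0,0],"rotation": [0,0,0]},{"linear": [0,0,0],"rotation": [0,0,0]}]' --grip 255 --squeeze 40

```text
time_s: 4.53
tcp_pos: [0.5257, 0.1507, 0.0759]
ee_rot: [[0.002, 0.789, -0.615], [0.0, -0.615, -0.789], [-1.0, 0.001, -0.001]]
wrist_force: [1.1, -1.5, 9.0]
gripper_width: 0.384
```

```bash
python3 -c "
from h import *
delta([.525,.148,.23],down(-38))
im=optics.get_image('wrist');cv2.imwrite('pics/w2.png',im)"
```

```text
t 4.5333 tcp [0.5257 0.1507 0.0759] yaw -37.94 w 0.384 F [ 1.1 -1.5  9. ]
lin units [-0.7704  0.0064  0.0119] min rows 3.6953622978883227
rot units [ 0.0006 -0.0008 -0.0008] rows 0.016153685864870017
```

View pics/w2.png

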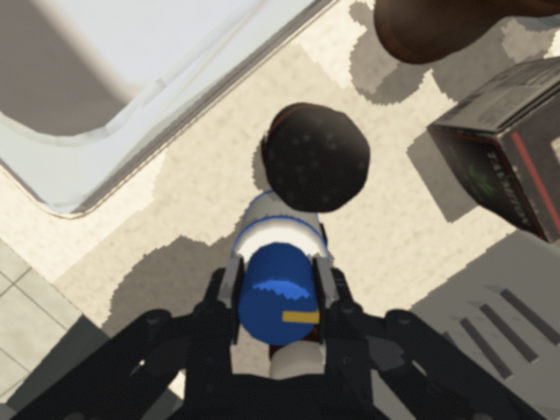

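Run:
```python
from h import *
crop("pics/w2.png",230,230,100,120,6,"pics/w2c.png")
```

```text
(no output)
```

View pics/w2c.png

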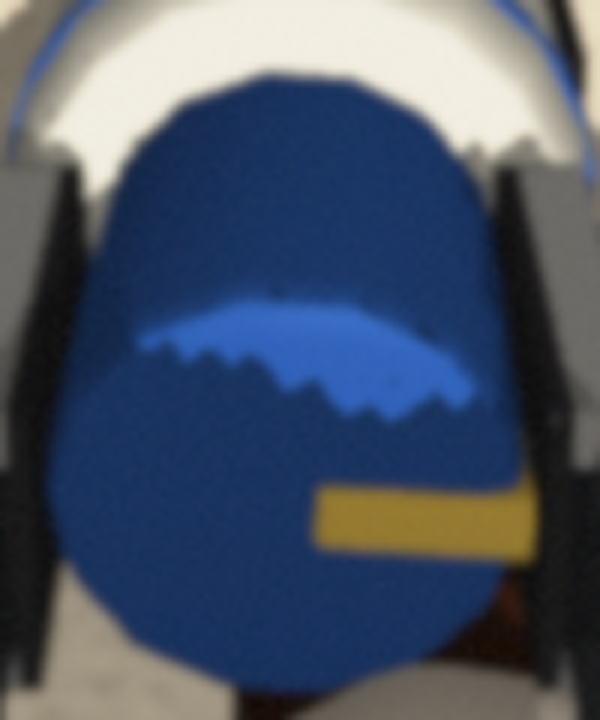

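Run:
```python
from h import *
from fit import px
c=cam('wrist')
q=px([(318,518),(528,525),(318,490),(520,492),(318,548),(530,560)],6,230,230)
P=[onz('wrist',u,.108,c) for u in q]
for i in(0,2,4):
    d=P[i+1]-P[i];print(np.degrees(np.arctan2(d[1],d[0])))
delta([.583,-.0468,.23],down(8))
```

```text
-40.47737603272726
-38.840498101199245
-42.119731224547614
t 4.5833 tcp [0.5257 0.1507 0.0759] yaw -37.94 w 0.393 F [ 2.2 -1.1  8.2]
lin units [-0.7699  0.834   0.6017] min rows 6.161558914280637
rot units [-5.105e-01 -4.000e-04 -1.100e-03] rows 6.416652518978617
```

Run:
```python
from h import *
from fit import px
c=cam('wrist');s=sensors.observe()
q=px([(283,298),(283,692)],6,230,230)
P=[onz('wrist',u,.108,c) for u in q];A=np.array(s['ee_rot'])
for p in P: print((A.T@(p-s['tcp_pos'])).round(4))
print(P)
```

```text
[-0.032  -0.0023 -0.0147]
[-0.0321 -0.0024  0.0178]
[array([0.53288732, 0.16371808, 0.108     ]), array([0.51284976, 0.13810627, 0.108     ])]
```

Call:
drive_tool --plan '[{"linear": [-0.05,0,0],"rotation": [0,0,0]},{"linear": [-0.1,0,0],"rotation": [0,0,0]},{"linear": [-0.13,0,0],"rotation": [0,0,0]},{"linear": [-0.13,0,0],"rotation": [0,0,0]},{"linear": [-0.13,0,0],"rotation": [0,0,0]},{"linear": [-0.13,0,0],"rotation": [0,0,0]},{"linear": [-0.13,0,0],"rotation": [0,0,0]},{"linear": [0,0.104,0.075],"rotation": [0,0,0]},{"linear": [0,0.104,0.075],"rotation": [0,0,0]},{"linear": [0,0.104,0.075],"rotation": [0,0,0]},{"linear": [0,0.104,0.075],"rotation": [0,0,0]},{"linear": [0,0.104,0.075],"rotation": [0,0,0]},{"linear": [0,0.104,0.075],"rotation": [0,0,0]},{"linear": [0,0.104,0.075],"rotation": [0,0,0]},{"linear": [0,0.104,0.075],"rotation": [0,0,0]}]'

```text
time_s: 5.83
tcp_pos: [0.582, -0.0474, 0.2357]
ee_rot: [[-0.001, 0.789, -0.615], [0.0, -0.615, -0.789], [-1.0, -0.001, 0.0]]
wrist_force: [0.3, -0.2, -2.4]
gripper_width: 0.389
```

Call:
drive_tool --plan '[{"linear": [0,0,0],"rotation": [-0.0736,0,0]},{"linear": [0,0,0],"rotation": [-0.0736,0,0]},{"linear": [0,0,0],"rotation": [-0.0736,0,0]},{"linear": [0,0,0],"rotation": [-0.0736,0,0]},{"linear": [0,0,0],"rotation": [-0.0736,0,0]},{"linear": [0,0,0],"rotation": [-0.0736,0,0]},{"linear": [0,0,0],"rotation": [-0.0736,0,0]},{"linear": [0,0,0],"rotation": [0,0,0]},{"linear": [0,0,0],"rotation": [0,0,0]}]'

```text
time_s: 6.58
tcp_pos: [0.582, -0.0461, 0.2356]
ee_rot: [[-0.0, 0.99, 0.143], [0.0, 0.143, -0.99], [-1.0, -0.0, -0.0]]
wrist_force: [0.4, 0.4, -1.8]
gripper_width: 0.388
```

```bash
python3 -c "
from h import *
delta([.583,-.0468,.23],down(8.4))
for n in ('wrist','scene','top'): cv2.imwrite(f'pics/{n}3.png',optics.get_image(n))
crop('pics/scene3.png',180,60,180,180,4,'pics/s3c.png')
crop('pics/top3.png',220,130,130,120,6,'pics/t3c.png')
delta([.583,-.0468,.23],down(8.4))"
```

```text
t 6.5833 tcp [ 0.582  -0.0461  0.2356] yaw 8.22 w 0.388 F [ 0.4  0.4 -1.8]
lin units [0.0278 0.0045 0.0041] min rows 0.13646007494380671
rot units [-0.002  -0.0001  0.0003] rows 0.02569104761253822
t 6.7333 tcp [ 0.5822 -0.0461  0.2354] yaw 8.25 w 0.388 F [ 1.2  0.7 -2.9]
lin units [0.027  0.0036 0.0038] min rows 0.13211659157363734
rot units [-0.0017 -0.0001  0.0001] rows 0.0216703260723199
```

View pics/wrist3.png

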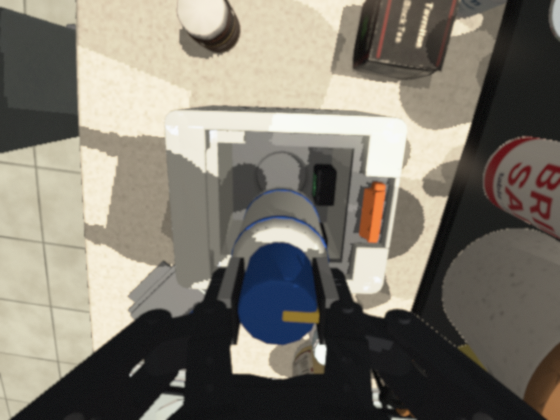

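View pics/s3c.png

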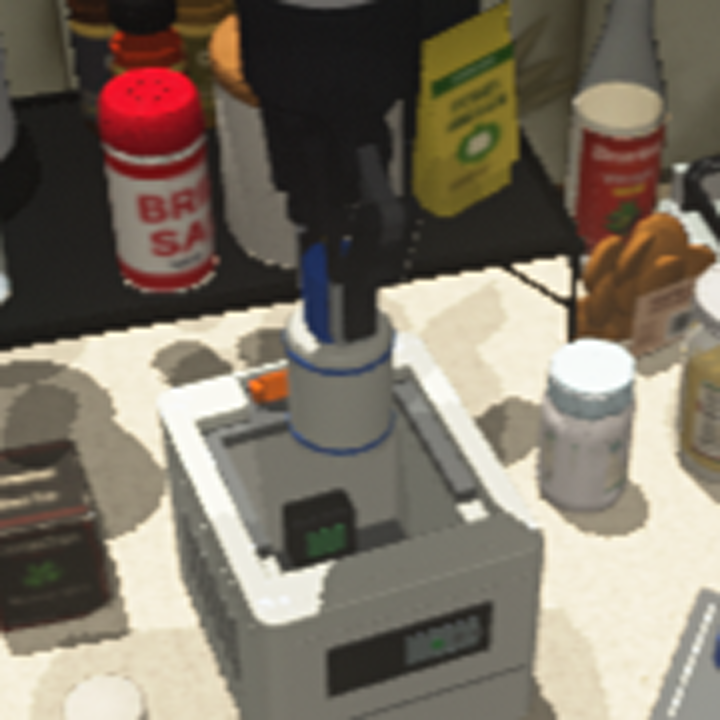

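The wrist view shows the unit upright in the picture, with its rim from (167,112) to (405,290) and the socket arc near (285,170). The cartridge hangs above it and the stripe points right, toward the reader at (325,185). I'll enlarge it to refine the unit's pose.

```bash
python3 -c "
from h import *
crop('pics/wrist3.png',155,95,130,110,6,'pics/w3a.png')
crop('pics/wrist3.png',290,95,130,110,6,'pics/w3b.png')"
```

```text
(no output)
```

View pics/w3a.png

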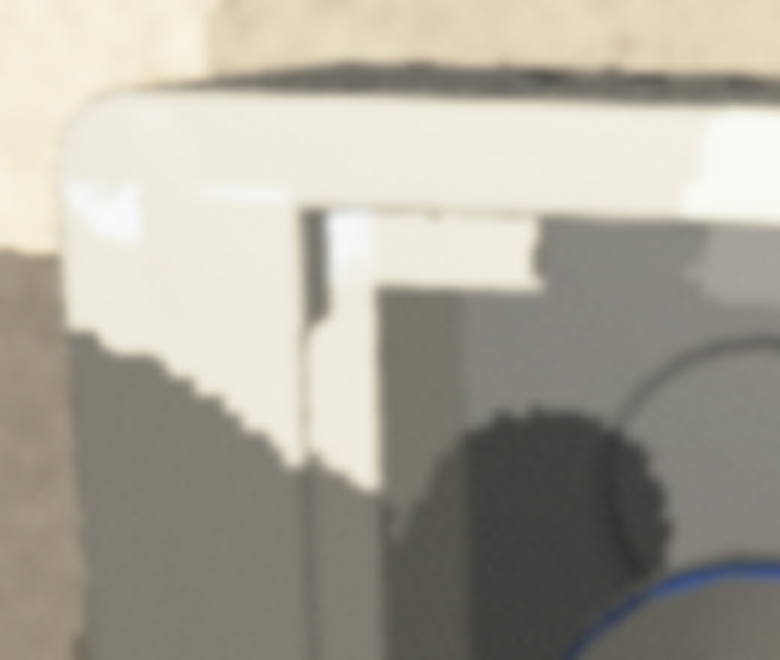

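View pics/w3b.png

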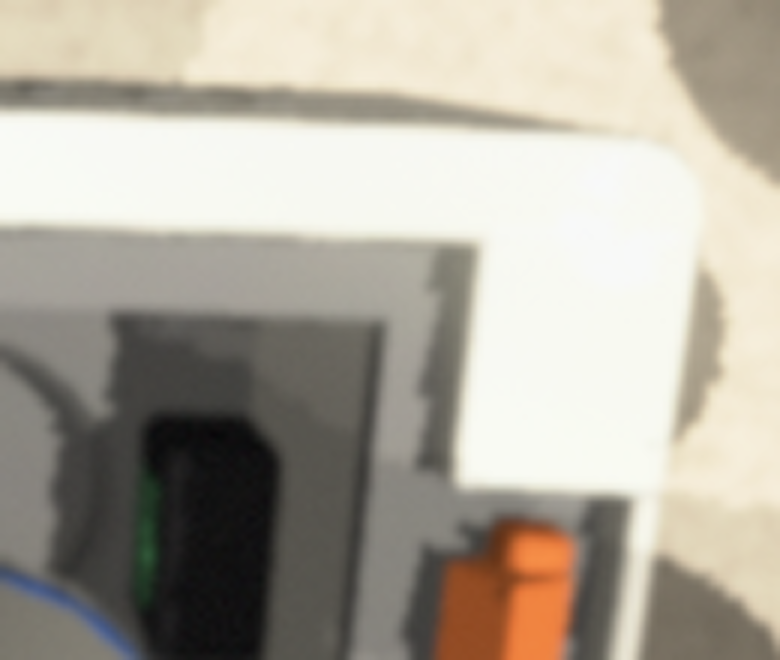

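Run:
```python
from fit import *
a=px([(300,207)],6,155,95);b=px([(480,242)],6,290,95)
p,r=fit([("wrist",[(-60,61,136),(62,61,136)],a+b)],[.58,-.047,.1]);print(p[:2].round(4),np.degrees(p[2]).round(2),r.round(2).tolist())
P=[onz('wrist',q,.136) for q in a+b];d=P[1]-P[0];print(np.linalg.norm(d),np.degrees(np.arctan2(d[1],d[0])))
# outer top edge of socket arc
for q in px([(740,338),(606,470)],6,155,95): print(onz('wrist',q,.03))
for P in [(-28,0,30),(0,28,30),(-31,0,30),(0,31,30)]:
    c,s=np.cos(p[2]),np.sin(p[2]);P=np.array(P)/1e3
    print(proj('wrist',[[p[0]+c*P[0]-s*P[1],p[1]+s*P[0]+c*P[1],P[2]]])*6-np.array([155,95])*6)
# outer rim corner lines
A=onz('wrist',px([(62,330)],6,155,95)[0],.136);B=onz('wrist',px([(690,320)],6,290,95)[0],.136);print(A,B,np.linalg.norm(A-B))
```

```text
[ 0.5847 -0.0468] 6.26 [[-0.03, 0.0], [0.03, 0.0]]
0.1219587726685442 6.2601138824669205
[ 0.57660312 -0.01768189  0.03      ]
[ 0.55575627 -0.0451206   0.03      ]
[[606.37537604 493.2619285 ]]
[[764.27242417 346.58174739]]
[[590.07962077 492.72957073]]
[[764.91639382 329.89084534]]
[ 0.48980867 -0.01192434  0.136     ] [0.6681338  0.01515818 0.136     ] 0.18036994241747437
```

View pics/t3c.png

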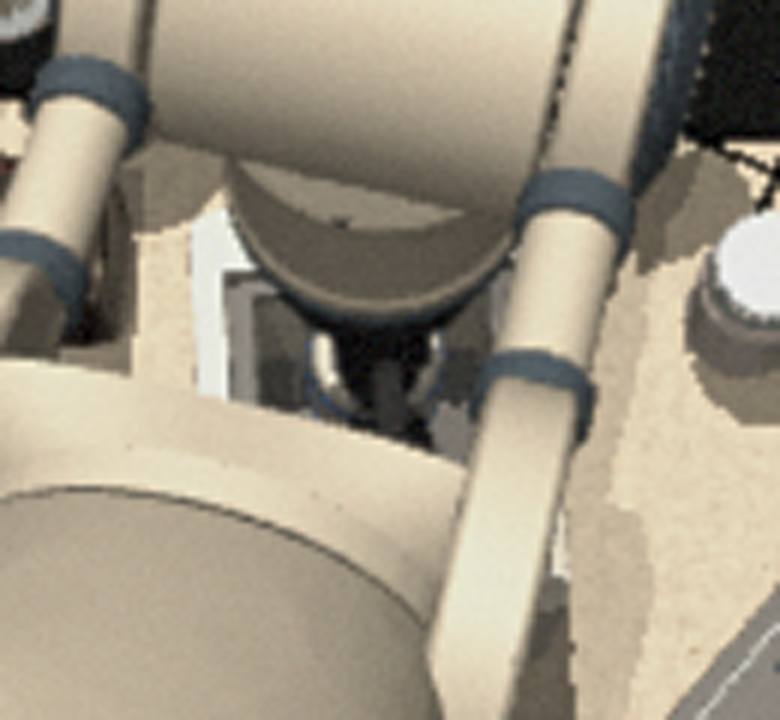

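Call:
drive_tool --plan '[{"linear": [0.05,0.004,0],"rotation": [0,0,0]},{"linear": [0.05,0.004,0],"rotation": [0,0,0]},{"linear": [0.05,0.004,0],"rotation": [0,0,0]},{"linear": [0,0,0],"rotation": [0,0,0]},{"linear": [0,0,0],"rotation": [0,0,0]},{"linear": [0,0,0],"rotation": [0,0,0]}]'

```text
time_s: 7.23
tcp_pos: [0.5848, -0.0459, 0.2052]
ee_rot: [[-0.0, 0.989, 0.146], [-0.0, 0.146, -0.989], [-1.0, -0.0, -0.0]]
wrist_force: [0.9, -0.0, -3.0]
gripper_width: 0.385
```

```bash
python3 -c "
from h import *
delta([.583,-.0468,.23],down(8.4))
for n in ('wrist','scene'): cv2.imwrite(f'pics/{n}4.png',optics.get_image(n))
delta([.583,-.0468,.23],down(8.4))
crop('pics/scene4.png',210,120,110,110,7,'pics/s4c.png')
crop('pics/wrist4.png',150,60,270,200,2.9,'pics/w4c.png')"
```

```text
t 7.2333 tcp [ 0.5848 -0.0459  0.2052] yaw 8.42 w 0.385 F [ 0.9 -0.  -3. ]
lin units [-0.124  -0.0096  0.0033] min rows 0.5967077113804947
rot units [ 0.0002 -0.      0.0001] rows 0.003492605669188759
t 7.3333 tcp [ 0.585  -0.0459  0.2056] yaw 8.43 w 0.383 F [-1.1  0.  -2.8]
lin units [-0.1219 -0.0103  0.0031] min rows 0.5870636710265207
rot units [ 0.0003  0.0001 -0.0003] rows 0.0060585233467988255
```

View pics/w4c.png

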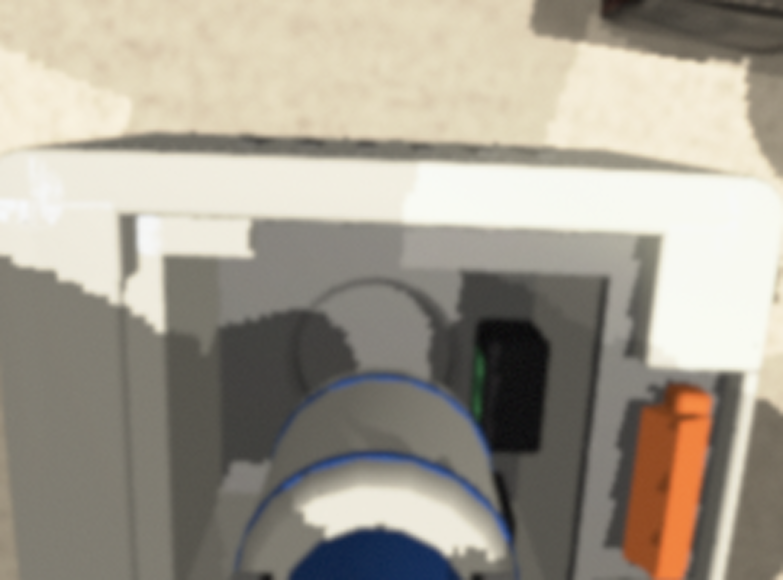

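View pics/s4c.png

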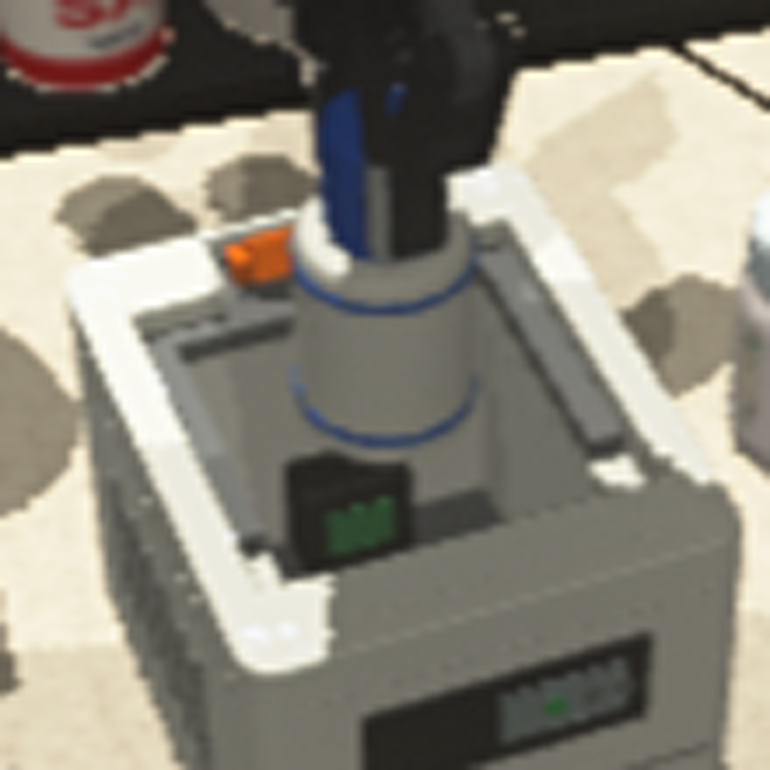

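Run:
```python
from fit import *
a=px([(120,213),(662,237)],2.9,150,60)
p,r=fit([("wrist",[(-60,61,136),(62,61,136)],a)],[.58,-.047,.1]);print("unit w",p[:2].round(4),np.degrees(p[2]).round(2))
t=np.linspace(0,2*np.pi,721)
def circ(n,x,y,z,r): return proj(n,np.c_[x+r*np.cos(t),y+r*np.sin(t),0*t+z])
for h in (0,.003):
  b=.130+h
  q=np.array(px([(380,373)],2.9,150,60)[0])
  def f(p):
    c=circ('wrist',p[0],p[1],b,.0262); return [ (c[:,0].min()+c[:,0].max())/2-(382-.0)/2.9-150+.33, c[:,1].min()-q[1]]
  s=least_squares(f,[.583,-.047]).x; d=s-p[:2]; c,sn=np.cos(p[2]),np.sin(p[2])
  print("cart w",s.round(4),"rel unit mm",(1e3*np.array([c*d[0]+sn*d[1],-sn*d[0]+c*d[1]])).round(1))
# scene: 
us=px([(137,318),(512,238-15)],7,210,120)
print(proj('scene',[[p[0]+np.cos(p[2])*X-np.sin(p[2])*Y,p[1]+np.sin(p[2])*X+np.cos(p[2])*Y,Z] for X,Y,Z in np.array([(62,61,136),(62,-61,136),(-60,61,136),(-60,-61,136),(-90,75,136),(-90,-75,136),(90,-75,136)])/1e3])*7-np.array([210,120])*7)
for h in (0,.003):
  def f(p):
    c=circ('scene',p[0],p[1],.130+h,.0262); return [(c[:,0].min()+c[:,0].max())/2-((385+.5)/7-.5+210), c[:,1].max()-((446+.5)/7-.5+120)]
  print("cart s",least_squares(f,[.583,-.047]).x.round(4))
```

```text
unit w [ 0.5846 -0.0473] 5.91
cart w [ 0.5865 -0.0485] rel unit mm [ 1.7 -1.4]
cart w [ 0.5863 -0.0477] rel unit mm [ 1.6 -0.6]
[[124.90563456 311.24563432]
 [504.84125694 215.29454202]
 [254.84811146 589.55216745]
 [663.71881088 475.24459712]
 [240.69111821 680.28135152]
 [753.08384934 533.18195851]
 [513.3246497  151.24291388]]
cart s [ 0.5965 -0.0482]
cart s [ 0.5935 -0.0475]
```

Run:
```python
from fit import *
t=np.linspace(0,2*np.pi,721)
def circ(n,x,y,z,r): return proj(n,np.c_[x+r*np.cos(t),y+r*np.sin(t),0*t+z])
def est(n,u,v,b,x0,r=.0262):
  f=lambda p:(lambda c:[(c[:,0].min()+c[:,0].max())/2-u,c[:,1].max()-v])(circ(n,p[0],p[1],b,r))
  return least_squares(f,x0).x.round(4)
U=lambda u,f,x:(u+.5)/f-.5+x
# initial scene crop: lower ring left 315,right 492, bottom 470 ; upper ring left 280,right 468,bottom 360
for b in (0,.003): print("init low",b,est('scene',U(403,7,125),U(470,7,200),b,[.52,.15]))
for b in (.06,.064,.068): print("init up",b,est('scene',U(374,7,125),U(362,7,200),b,[.52,.15]))
for b in (.19,.194,.198): print("now up",b,est('scene',U(387,7,210),U(314,7,120),b,[.58,-.05]))
for b in (.126,.13,.134,.138): print("now low",b,est('scene',U(385,7,210),U(447,7,120),b,[.58,-.05]))
```

```text
init low 0 [0.5341 0.1488]
init low 0.003 [0.5319 0.1486]
init up 0.06 [0.5281 0.1484]
init up 0.064 [0.5249 0.1481]
init up 0.068 [0.5217 0.1478]
now up 0.19 [ 0.5862 -0.0475]
now up 0.194 [ 0.5819 -0.0465]
now up 0.198 [ 0.5775 -0.0455]
now low 0.126 [ 0.6001 -0.049 ]
now low 0.13 [ 0.5961 -0.0481]
now low 0.134 [ 0.5921 -0.0472]
now low 0.138 [ 0.5881 -0.0462]
```

Call:
drive_tool --plan '[{"linear": [0.08,-0.004,0.003],"rotation": [0,0,0]},{"linear": [0.08,-0.004,0.0025],"rotation": [0,0,0]},{"linear": [0.08,0,0],"rotation": [0,0,0]},{"linear": [0.08,0,0],"rotation": [0,0,0]},{"linear": [0.08,0,0],"rotation": [0,0,0]},{"linear": [0.07,0,0],"rotation": [0,0,0]},{"linear": [0,0,0],"rotation": [0,0,0]},{"linear": [0,0,0],"rotation": [0,0,0]},{"linear": [0,0,0],"rotation": [0,0,0]}]'

```text
time_s: 8.08
tcp_pos: [0.5839, -0.0473, 0.1123]
ee_rot: [[0.001, 0.989, 0.147], [-0.0, 0.147, -0.989], [-1.0, 0.001, 0.0]]
wrist_force: [0.1, -0.4, -2.7]
gripper_width: 0.384
```

Call:
drive_tool --plan '[{"linear": [0.02,0,0],"rotation": [0,0,0]},{"linear": [0.02,0,0],"rotation": [0,0,0]},{"linear": [0.0,0,0],"rotation": [0,0,0]}]'

```text
time_s: 8.33
tcp_pos: [0.5832, -0.0472, 0.103]
ee_rot: [[-0.0, 0.989, 0.147], [0.0, 0.147, -0.989], [-1.0, -0.0, -0.0]]
wrist_force: [-0.4, 0.5, -3.4]
gripper_width: 0.385
```

```bash
python3 -c "
from h import *
delta([.5835,-.0472,.0875],down(8.4))
for n in ('wrist',): cv2.imwrite(f'pics/{n}5.png',optics.get_image(n))
delta([.5835,-.0472,.0875],down(8.4))"
```

```text
t 8.3333 tcp [ 0.5832 -0.0472  0.103 ] yaw 8.43 w 0.385 F [-0.4  0.5 -3.4]
lin units [0.0776 0.0017 0.0005] min rows 0.3720579993369086
rot units [ 0.0003 -0.      0.0001] rows 0.004339814469462223
t 8.3833 tcp [ 0.5832 -0.0471  0.1032] yaw 8.43 w 0.389 F [ 0.7 -0.3 -2.8]
lin units [0.0784 0.0015 0.0006] min rows 0.37628536054953
rot units [ 0.0004 -0.      0.0001] rows 0.005044718089949203
```

View pics/wrist5.png

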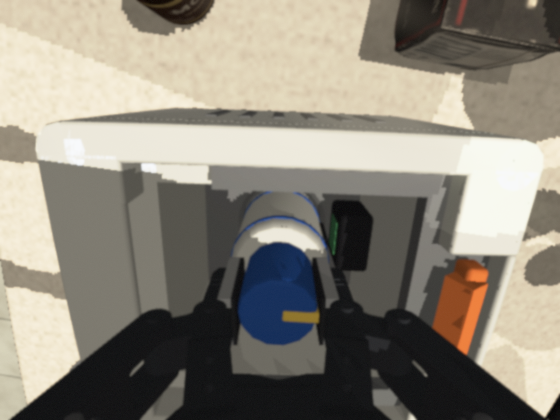

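The wrist view shows the cartridge upright inside the bay, with the stripe toward the reader at (350,235). The underside is already below the socket mouth and there is no contact force. I'll continue down.

Call:
drive_tool --plan '[{"linear": [0.02,0,0],"rotation": [0,0,0]},{"linear": [0.02,0,0],"rotation": [0,0,0]},{"linear": [0.02,0,0],"rotation": [0,0,0]},{"linear": [0.015,0,0],"rotation": [0,0,0]},{"linear": [0,0,0],"rotation": [0,0,0]},{"linear": [0,0,0],"rotation": [0,0,0]}]'

```text
time_s: 8.88
tcp_pos: [0.5832, -0.0472, 0.088]
ee_rot: [[-0.0, 0.989, 0.147], [0.0, 0.147, -0.989], [-1.0, -0.0, -0.0]]
wrist_force: [-0.3, 0.2, -2.8]
gripper_width: 0.388
```

Call:
drive_tool --plan '[{"linear": [0.004,0,0],"rotation": [0,0,0]},{"linear": [0.004,0,0],"rotation": [0,0,0]},{"linear": [0,0,0],"rotation": [0,0,0]}]'

```text
time_s: 9.13
tcp_pos: [0.5839, -0.0472, 0.0873]
ee_rot: [[0.001, 0.989, 0.147], [-0.0, 0.147, -0.989], [-1.0, 0.001, 0.0]]
wrist_force: [0.8, 0.4, 5.4]
gripper_width: 0.388
```

Call:
drive_tool --plan '[{"linear": [0,0,0],"rotation": [0,0,0]},{"linear": [0,0,0],"rotation": [0,0,0]},{"linear": [0,0,0],"rotation": [0,0,0]},{"linear": [0,0,0],"rotation": [0,0,0]}]' --grip 110

```text
time_s: 9.47
tcp_pos: [0.5833, -0.0472, 0.0866]
ee_rot: [[-0.0, 0.989, 0.147], [-0.0, 0.147, -0.989], [-1.0, -0.0, -0.0]]
wrist_force: [0.2, 0.8, 0.5]
gripper_width: 0.568
```

Call:
drive_tool --plan '[{"linear": [-0.05,0,0],"rotation": [0,0,0]},{"linear": [-0.1,0,0],"rotation": [0,0,0]},{"linear": [-0.13,0,0],"rotation": [0,0,0]},{"linear": [-0.13,0,0],"rotation": [0,0,0]},{"linear": [-0.13,0,0],"rotation": [0,0,0]},{"linear": [-0.13,0,0],"rotation": [0,0,0]},{"linear": [0,0,0],"rotation": [0,0,0]}]'

```text
time_s: 10.05
tcp_pos: [0.5854, -0.0475, 0.2264]
ee_rot: [[0.007, 0.989, 0.147], [-0.001, 0.147, -0.989], [-1.0, 0.007, 0.002]]
wrist_force: [0.4, -0.2, 0.9]
gripper_width: 0.571
```

```bash
python3 -c "
from h import *
delta([.5835,-.0472,.2],down(8.4))
for n in ('wrist','scene'): cv2.imwrite(f'pics/{n}6.png',optics.get_image(n))
crop('pics/scene6.png',210,120,110,110,7,'pics/s6c.png')
"
```

```text
t 10.05 tcp [ 0.5854 -0.0475  0.2264] yaw 8.43 w 0.571 F [ 0.4 -0.2  0.9]
lin units [ 0.1319 -0.0103 -0.0034] min rows 0.6345396338185044
rot units [ 0.0004  0.0016 -0.0046] rows 0.06120178774864687
```

View pics/wrist6.png

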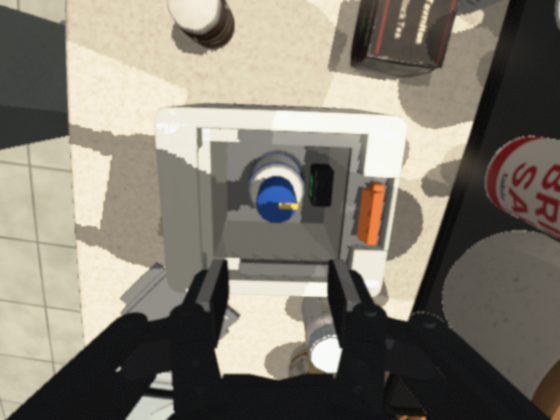

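View pics/s6c.png

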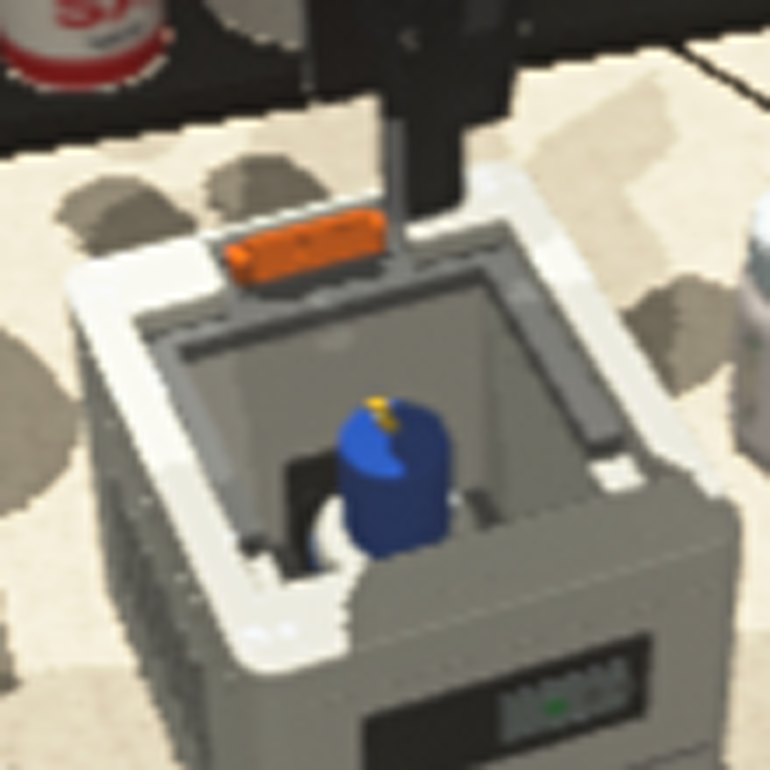

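The cartridge stands in the socket with its cap at (277,202), and the stripe points right, toward the reader at (320,185). Now I'll check the stripe angle and refine the cover's pose from this view, where it is partly visible at (165,300).

```bash
python3 -c "
from h import *
crop('pics/wrist6.png',240,140,90,90,7,'pics/w6c.png')
"
```

```text
(no output)
```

View pics/w6c.png

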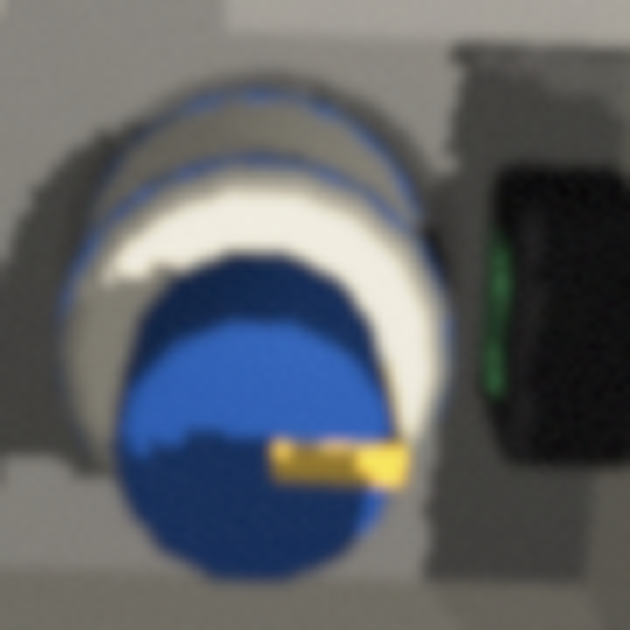

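Call:
drive_tool --plan '[{"linear": [0,0,0],"rotation": [0.073,0,0]},{"linear": [0,0,0],"rotation": [0.073,0,0]},{"linear": [0,0,0],"rotation": [0.073,0,0]},{"linear": [0,0,0],"rotation": [0.073,0,0]},{"linear": [0,0,0],"rotation": [0.073,0,0]},{"linear": [0,0,0],"rotation": [0.073,0,0]},{"linear": [0,0,0],"rotation": [0.073,0,0]},{"linear": [0,0.036,0.145],"rotation": [0,0,0]},{"linear": [0,0.036,0.145],"rotation": [0,0,0]},{"linear": [0,0.036,0.145],"rotation": [0,0,0]},{"linear": [0,0.036,0.145],"rotation": [0,0,0]},{"linear": [0,0.036,0.145],"rotation": [0,0,0]},{"linear": [0,0.036,0.145],"rotation": [0,0,0]},{"linear": [0,0.036,0.145],"rotation": [0,0,0]},{"linear": [0,0.036,0.145],"rotation": [0,0,0]},{"linear": [0,0,0],"rotation": [0,0,0]},{"linear": [0,0,0],"rotation": [0,0,0]}]'

```text
time_s: 11.57
tcp_pos: [0.4865, -0.267, 0.2197]
ee_rot: [[-0.002, 0.791, -0.612], [0.001, -0.612, -0.791], [-1.0, -0.002, 0.0]]
wrist_force: [0.2, 0.9, -0.4]
gripper_width: 0.564
```

```bash
python3 -c "
from fit import *
delta([.4899,-.2666,.013],down(-37.6))
for n in ('wrist','top'): cv2.imwrite(f'pics/{n}7.png',optics.get_image(n))
delta([.4899,-.2666,.013],down(-37.6))
crop('pics/top7.png',240,150,90,100,6,'pics/t7c.png')
"
```

```text
t 11.5667 tcp [ 0.4865 -0.267   0.2197] yaw -37.7 w 0.564 F [ 0.2  0.9 -0.4]
lin units [ 1.0337  0.0142 -0.0124] min rows 4.958722012119415
rot units [-0.0011  0.0001  0.0012] rows 0.020758754681995208
t 11.6667 tcp [ 0.4873 -0.2656  0.22  ] yaw -37.57 w 0.568 F [-0.  -0.   0.3]
lin units [ 1.0352  0.015  -0.0037] min rows 4.965327015401432
rot units [ 0.0003 -0.0001  0.0009] rows 0.012465713444742616
```

View pics/wrist7.png

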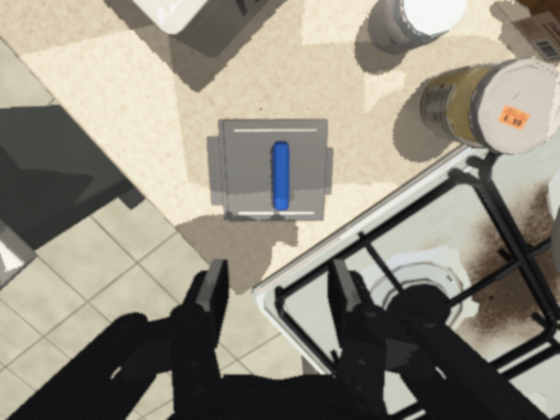

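View pics/t7c.png

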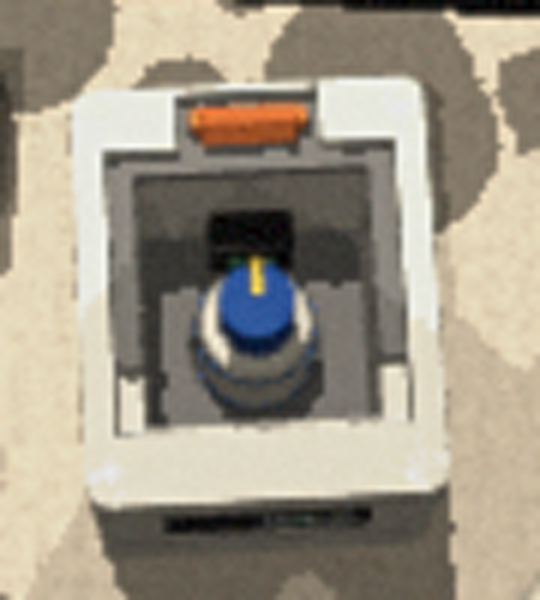

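The top view confirms the cartridge is centred with its stripe toward the reader. The wrist view shows the cover, with its grip at (282,176), aligned to the picture axes. I'll enlarge it.

```bash
python3 -c "
from h import *
crop('pics/wrist7.png',195,105,150,125,5.2,'pics/w7c.png')
"
```

```text
(no output)
```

View pics/w7c.png

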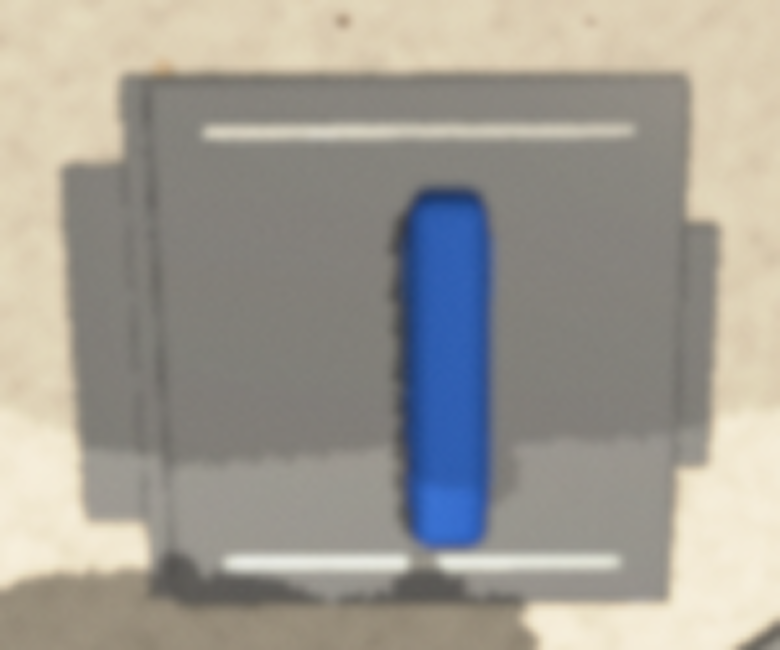

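Run:
```python
from fit import *
M=[(60,58,10),(60,-58,10),(-58,58,5),(-58,-58,5),(-72,40,4),(-72,-40,4),(68,27,5),(68,-27,5),(10,36,36),(10,-36,36)]
q=px([(688,75),(668,600),(122,77),(153,598),(62,165),(88,520),(719,222),(707,465),(450,198),(450,543)],5.2,195,105)
p,r=fit([("wrist",M,q)],[.482,-.26,-.65]);print(p[:2].round(4),np.degrees(p[2]).round(2),r.round(1).tolist())
c,s=np.cos(p[2]),np.sin(p[2])
delta([p[0]+.01*c,p[1]+.01*s,.014],down(np.degrees(p[2])))
```

```text
[ 0.482  -0.2578] -37.23 [[0.9, -0.6], [0.6, 0.6], [-0.7, -0.5], [-0.3, 0.0], [-0.6, -0.5], [-0.5, 0.5], [0.4, -0.2], [0.5, -0.0], [-0.2, 0.2], [-0.0, 1.5]]
t 11.6667 tcp [ 0.4873 -0.2656  0.22  ] yaw -37.57 w 0.568 F [-0.  -0.   0.3]
lin units [ 1.0302  0.007  -0.0147] min rows 4.941475093072315
rot units [-0.0038 -0.0001  0.0009] rows 0.049592698140166105
```

Call:
drive_tool --plan '[{"linear": [0.15,0.001,-0.001],"rotation": [-0.004,0,0]},{"linear": [0.15,0.001,-0.001],"rotation": [0,0,0]},{"linear": [0.15,0.001,-0.001],"rotation": [0,0,0]},{"linear": [0.15,0.001,-0.001],"rotation": [0,0,0]},{"linear": [0.15,0.001,-0.001],"rotation": [0,0,0]},{"linear": [0.1,0.001,-0.001],"rotation": [0,0,0]},{"linear": [0.1,0.001,0],"rotation": [0,0,0]},{"linear": [0.05,0,0],"rotation": [0,0,0]},{"linear": [0.0275,0,0],"rotation": [0,0,0]},{"linear": [0,0,0],"rotation": [0,0,0]},{"linear": [0,0,0],"rotation": [0,0,0]}]'

```text
time_s: 12.58
tcp_pos: [0.4898, -0.2659, 0.0158]
ee_rot: [[0.0, 0.797, -0.604], [-0.0, -0.604, -0.797], [-1.0, 0.001, -0.0]]
wrist_force: [0.6, -0.4, -0.3]
gripper_width: 0.568
```

Call:
drive_tool --plan '[{"linear": [0,0,0],"rotation": [0,0,0]},{"linear": [0,0,0],"rotation": [0,0,0]},{"linear": [0,0,0],"rotation": [0,0,0]},{"linear": [0,0,0],"rotation": [0,0,0]},{"linear": [0,0,0],"rotation": [0,0,0]},{"linear": [0,0,0],"rotation": [0,0,0]},{"linear": [0,0,0],"rotation": [0,0,0]},{"linear": [0,0,0],"rotation": [0,0,0]}]' --grip 255 --squeeze 70

```text
time_s: 13.25
tcp_pos: [0.4898, -0.2664, 0.0163]
ee_rot: [[0.001, 0.796, -0.605], [-0.001, -0.605, -0.796], [-1.0, 0.002, -0.0]]
wrist_force: [-1.6, 2.0, 12.1]
gripper_width: 0.169
```

```bash
python3 -c "
from h import *
delta([.49,-.265,.0145],down(-37.2))
for n in ('wrist',): cv2.imwrite(f'pics/{n}8.png',optics.get_image(n))
"
```

```text
t 13.25 tcp [ 0.4898 -0.2664  0.0163] yaw -37.21 w 0.169 F [-1.6  2.  12.1]
lin units [ 0.009  -0.0034 -0.0061] min rows 0.05447833701996939
rot units [-0.0001 -0.0001 -0.001 ] rows 0.012454280338646989
```

View pics/wrist8.png

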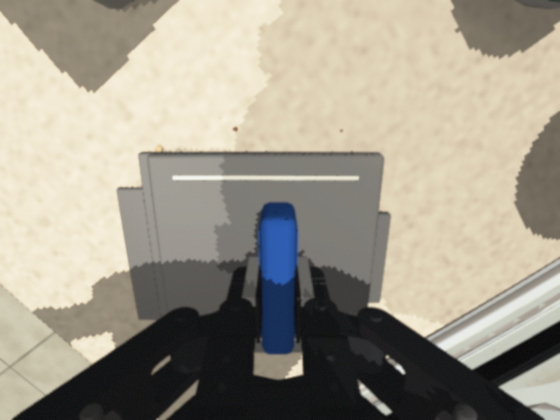

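Run:
```python
from fit import *
s=sensors.observe();A=np.array(s['ee_rot'])
crop('pics/wrist8.png',110,140,290,220,2.7,'pics/w8c.png')
for uv,z in [((142,153),.005),((382,153),.010),((152,153),.01),((119,188),.004),((388,212),.005),((279,203),.036),((278,353),.036)]:
    print(uv,(A.T@(onz('wrist',uv,z)-s['tcp_pos'])*1e3).round(1))
```

```text
(142, 153) [ 11.2 -67.4 -57.7]
(382, 153) [  6.4  46.6 -58.3]
(152, 153) [  6.2 -60.5 -58.4]
(119, 188) [ 12.2 -81.9 -39.9]
(388, 212) [ 11.4  54.4 -27.3]
(279, 203) [-19.7  -1.4 -42.4]
(278, 353) [-19.7  -1.8  33.9]
```

View pics/w8c.png

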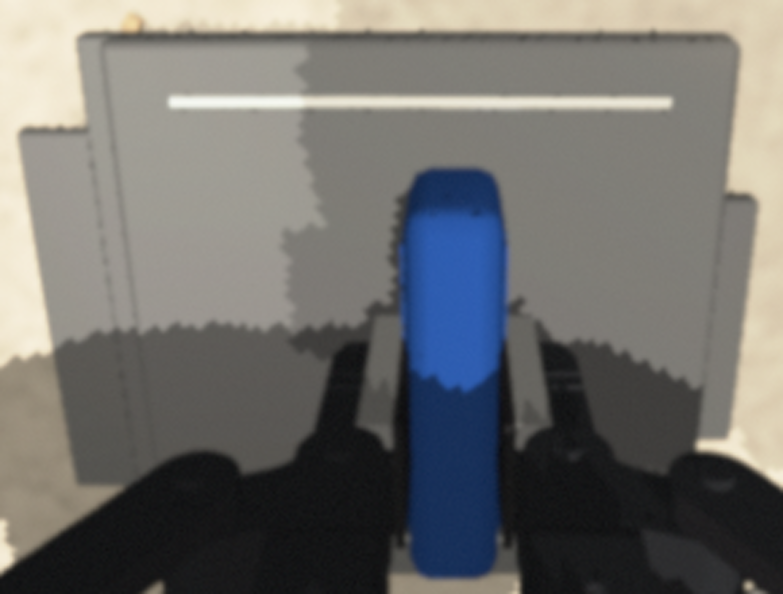

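Call:
drive_tool --plan '[{"linear": [-0.04,0,0],"rotation": [0,0,0]},{"linear": [-0.1,0,0],"rotation": [0,0,0]},{"linear": [-0.16,0,0],"rotation": [0,0,0]},{"linear": [-0.16,0,0],"rotation": [0,0,0]},{"linear": [-0.16,0,0],"rotation": [0,0,0]},{"linear": [-0.16,0,0],"rotation": [0,0,0]},{"linear": [-0.16,0,0],"rotation": [0,0,0]},{"linear": [-0.16,0,0],"rotation": [0,0,0]},{"linear": [0,0,0],"rotation": [-0.0688,0,0]},{"linear": [0,0,0],"rotation": [-0.0688,0,0]},{"linear": [0,0,0],"rotation": [-0.0688,0,0]},{"linear": [0,0,0],"rotation": [-0.0688,0,0]},{"linear": [0,0,0],"rotation": [-0.0688,0,0]},{"linear": [0,0,0],"rotation": [-0.0688,0,0]},{"linear": [0,0,0],"rotation": [-0.0688,0,0]},{"linear": [0,0,0],"rotation": [0,0,0.067]},{"linear": [0,0,0],"rotation": [0,0,0.067]},{"linear": [0,0,0],"rotation": [0,0,0]}]'

```text
time_s: 14.8
tcp_pos: [0.4872, -0.2654, 0.2354]
ee_rot: [[0.212, 0.972, 0.106], [0.023, 0.103, -0.994], [-0.977, 0.213, -0.001]]
wrist_force: [-0.8, 0.5, -1.6]
gripper_width: 0.165
```

```bash
cat >> h.py <<'E'
U0=np.array([.5840,-.0470]);UY=np.radians(6.1);TC=np.array([.010,0,.0163])
def Rz(a): return np.array([[np.cos(a),-np.sin(a),0],[np.sin(a),np.cos(a),0],[0,0,1]])
def Ry(a): return np.array([[np.cos(a),0,np.sin(a)],[0,1,0],[-np.sin(a),0,np.cos(a)]])
def lip(lx,lz,th):
    Rc=Ry(-np.radians(th));O=np.array([lx,0,lz])-Rc@[-.072,0,.002];T=O+Rc@TC
    R=Rz(UY)@Rc;return Rz(UY)@T+[U0[0],U0[1],0],np.c_[-R[:,2],R[:,0],-R[:,1]]
def where():
    s=sensors.observe();A=np.array(s["ee_rot"]);Rc=np.c_[A[:,1],-A[:,2],-A[:,0]]
    O=Rz(-UY)@(np.array(s["tcp_pos"])-[U0[0],U0[1],0])-Rz(-UY)@Rc@TC;Ru=Rz(-UY)@Rc
    print("lip",((O+Ru@[-.072,0,.002])*1e3).round(1),"tab",((O+Ru@[.068,0,.005])*1e3).round(1),"tilt",np.degrees(np.arcsin(Ru[2,0])).round(2),"yaw",np.degrees(np.arctan2(Ru[1,0],Ru[0,0])).round(2),"roll",np.degrees(np.arcsin(Ru[2,1])).round(2))
E
python3 -c "
from h import *
where();T,R=lip(-.050,.175,12);delta(T,R)
cv2.imwrite('pics/wrist9.png',optics.get_image('wrist'));cv2.imwrite('pics/scene9.png',optics.get_image('scene'))"
```

```text
lip [-196.5 -206.8  203.9] tab [ -60.4 -206.9  236.7] tilt 12.31 yaw -0.04 roll 0.04
t 14.8 tcp [ 0.4872 -0.2654  0.2354] yaw 6.06 w 0.165 F [-0.8  0.5 -1.6]
lin units [ 0.3003  0.6847 -1.0345] min rows 6.1219662410944045
rot units [-0.0004 -0.0004 -0.0035] rows 0.04402171719170259
```

View pics/wrist9.png

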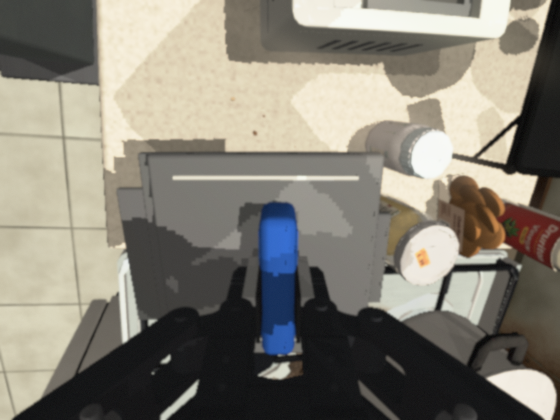

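Call:
drive_tool --plan '[{"linear": [0.0375,0.0856,-0.1293],"rotation": [0,0,0]},{"linear": [0.0375,0.0856,-0.1293],"rotation": [0,0,0]},{"linear": [0.0375,0.0856,-0.1293],"rotation": [0,0,0]},{"linear": [0.0375,0.0856,-0.1293],"rotation": [0,0,0]},{"linear": [0.0375,0.0856,-0.1293],"rotation": [0,0,0]},{"linear": [0.0375,0.0856,-0.1293],"rotation": [0,0,0]},{"linear": [0.0375,0.0856,-0.1293],"rotation": [0,0,0]},{"linear": [0.0375,0.0856,-0.1293],"rotation": [0,0,0]},{"linear": [0,0,0],"rotation": [0,0,0]},{"linear": [0,0,0],"rotation": [0,0,0]}]'

```text
time_s: 15.73
tcp_pos: [0.6139, -0.0429, 0.205]
ee_rot: [[0.206, 0.972, 0.11], [0.022, 0.108, -0.994], [-0.978, 0.207, 0.001]]
wrist_force: [0.1, -0.7, -0.9]
gripper_width: 0.171
```

```bash
python3 -c "
from h import *
where();T,R=lip(-.050,.128,12);delta(T,R)
cv2.imwrite('pics/wrist10.png',optics.get_image('wrist'));cv2.imwrite('pics/scene10.png',optics.get_image('scene'))
crop('pics/scene10.png',190,80,150,150,5,'pics/s10c.png')"
```

```text
lip [-47.1   0.6 174.1] tab [ 89.2   1.2 206. ] tilt 11.97 yaw 0.24 roll -0.05
t 15.7333 tcp [ 0.6139 -0.0429  0.205 ] yaw 6.34 w 0.171 F [ 0.1 -0.7 -0.9]
lin units [ 0.222  -0.0619  0.0044] min rows 1.1056751050823972
rot units [0.0026 0.     0.0004] rows 0.032906884219850885
```

View pics/wrist10.png

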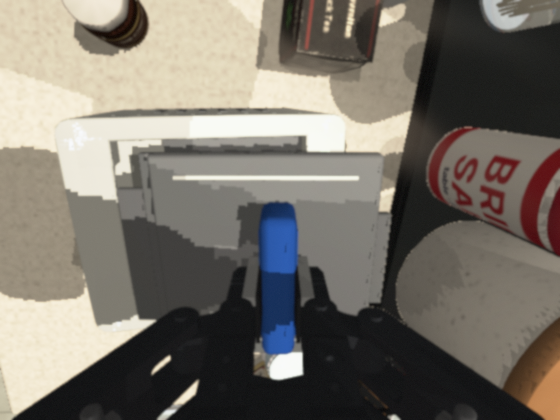

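View pics/s10c.png

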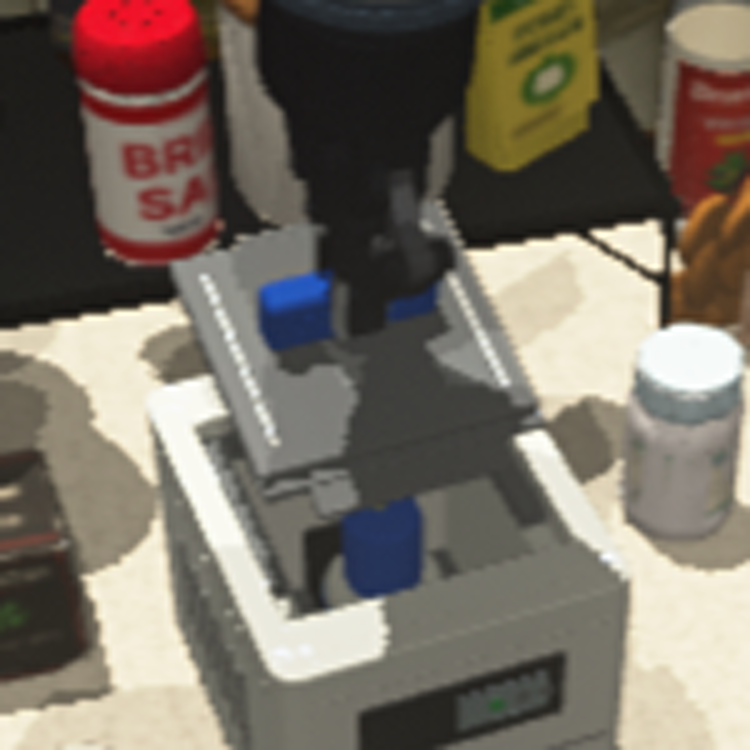

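Call:
drive_tool --plan '[{"linear": [0.055,-0.0155,0.001],"rotation": [0.0025,0,0]},{"linear": [0.055,-0.0155,0.001],"rotation": [0,0,0]},{"linear": [0.055,-0.0155,0.001],"rotation": [0,0,0]},{"linear": [0.055,-0.0155,0.001],"rotation": [0,0,0]},{"linear": [0,0,0],"rotation": [0,0,0]},{"linear": [0,0,0],"rotation": [0,0,0]},{"linear": [0,0,0],"rotation": [0,0,0]}]'

```text
time_s: 16.42
tcp_pos: [0.6104, -0.0465, 0.1603]
ee_rot: [[0.208, 0.973, 0.102], [0.022, 0.1, -0.995], [-0.978, 0.209, -0.0]]
wrist_force: [0.5, 0.5, -0.9]
gripper_width: 0.169
```

```bash
python3 -c "
from h import *
where();T,R=lip(-.069,.1245,12);delta(T,R)
cv2.imwrite('pics/wrist11.png',optics.get_image('wrist'));cv2.imwrite('pics/scene11.png',optics.get_image('scene'))
crop('pics/scene11.png',200,100,130,130,5.5,'pics/s11c.png');crop('pics/wrist11.png',40,80,370,260,2.1,'pics/w11c.png')"
```

```text
lip [-50.9  -2.  129.2] tab [ 85.4  -2.5 161.4] tilt 12.09 yaw -0.23 roll 0.02
t 16.4167 tcp [ 0.6104 -0.0465  0.1603] yaw 5.87 w 0.169 F [ 0.5  0.5 -0.9]
lin units [ 0.0045 -0.0932 -0.0111] min rows 0.45083067635990925
rot units [-0.0025  0.0003 -0.001 ] rows 0.03386084436960206
```

View pics/w11c.png

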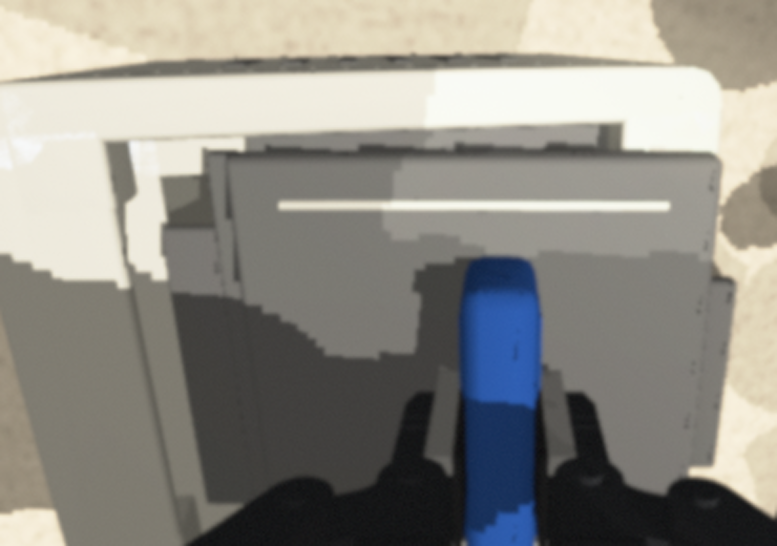

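View pics/s11c.png

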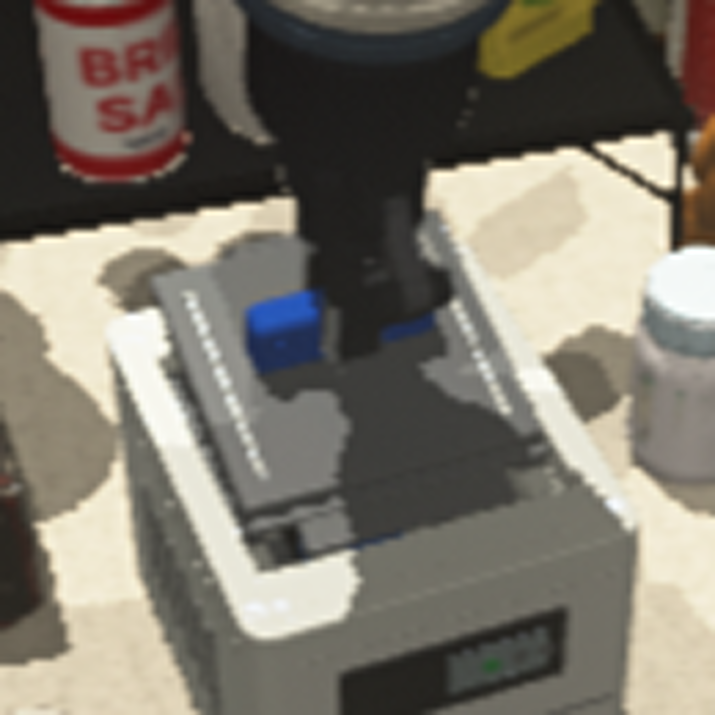

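Run:
```python
from fit import *
a=px([(107,141),(622,123)],2.1,40,80)
p,r=fit([("wrist",[(-60,61,136),(62,61,136)],a)],[.58,-.047,.1]);print("unit w",p[:2].round(4),np.degrees(p[2]).round(2),r.round(2).tolist())
where();T,R=lip(-.069,.1245,12);delta(T,R)
```

```text
unit w [ 0.5847 -0.0468] 6.06 [[-0.54, 0.08], [0.78, 0.03]]
lip [-50.7  -1.7 129.3] tab [ 85.5  -2.2 161.6] tilt 12.13 yaw -0.2 roll 0.02
t 16.5167 tcp [ 0.6105 -0.0462  0.1605] yaw 5.9 w 0.169 F [-0.4 -0.1 -2.3]
lin units [ 0.0049 -0.0942 -0.0098] min rows 0.45475408932805056
rot units [-0.0022  0.0003 -0.0014] rows 0.03290214310359492
```

Call:
drive_tool --plan '[{"linear": [0.002,-0.031,-0.003],"rotation": [-0.002,0,0]},{"linear": [0.002,-0.031,-0.003],"rotation": [0,0,0]},{"linear": [0.001,-0.032,-0.003],"rotation": [0,0,0]},{"linear": [0,0,0],"rotation": [0,0,0]},{"linear": [0,0,0],"rotation": [0,0,0]},{"linear": [0,0,0],"rotation": [0,0,0]}]'

```text
time_s: 17.02
tcp_pos: [0.5917, -0.0459, 0.1546]
ee_rot: [[0.208, 0.972, 0.106], [0.022, 0.104, -0.994], [-0.978, 0.209, -0.0]]
wrist_force: [-0.2, 0.0, -1.2]
gripper_width: 0.172
```

```bash
python3 -c "
from h import *
where();T,R=lip(-.0705,.1255,7);delta(T,R)
cv2.imwrite('pics/wrist12.png',optics.get_image('wrist'));cv2.imwrite('pics/scene12.png',optics.get_image('scene'))
where()
crop('pics/scene12.png',200,100,130,130,5.5,'pics/s12c.png')"
```

```text
lip [-69.5   0.3 123.5] tab [ 66.8   0.3 155.7] tilt 12.05 yaw -0.0 roll 0.01
t 17.0167 tcp [ 0.5917 -0.0459  0.1546] yaw 6.1 w 0.172 F [-0.2  0.  -1.2]
lin units [0.0256 0.0017 0.0013] min rows 0.12335540200083663
rot units [-0.     -0.0001 -0.0561] rows 0.7051517431370666
lip [-69.3   0.3 123.5] tab [ 67.    0.3 155.7] tilt 12.05 yaw 0.0 roll 0.01
```

View pics/wrist12.png

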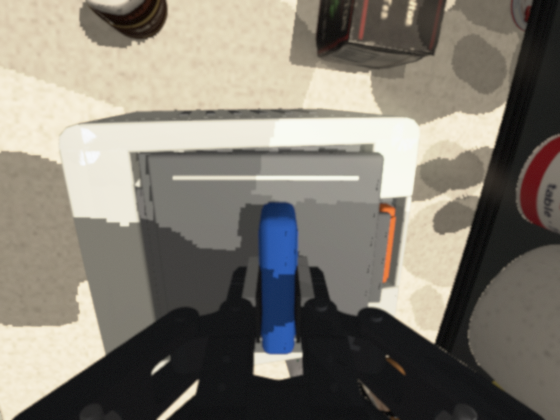

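View pics/s12c.png

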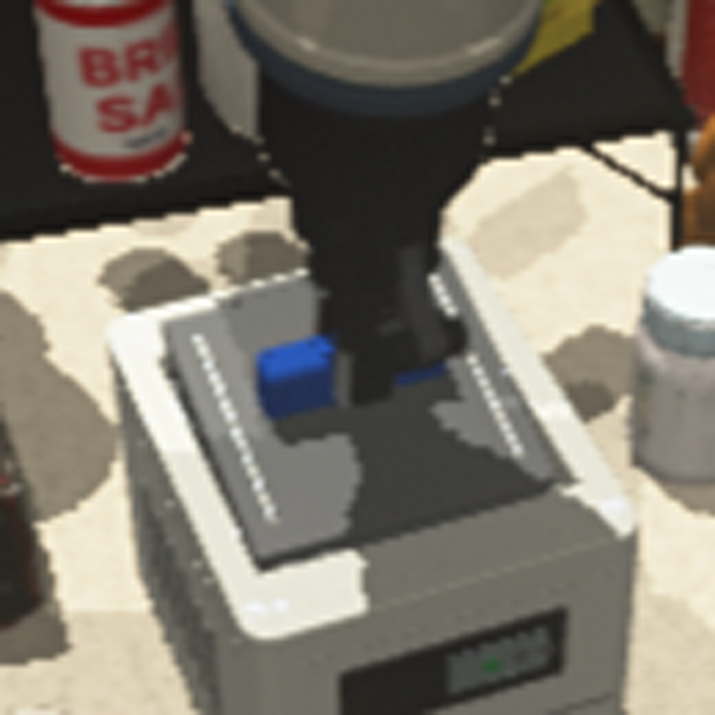

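The lip has gone under the lintel without any contact force, and the back is still raised. The orange catch is visible at (388,245), behind the tab. Next I'll swing the back down in stages.

Call:
drive_tool --plan '[{"linear": [0.013,0.001,0.001],"rotation": [0,0,-0.028]},{"linear": [0.013,0.001,0],"rotation": [0,0,-0.028]},{"linear": [0,0,0],"rotation": [0,0,0]},{"linear": [0,0,0],"rotation": [0,0,0]}]'

```text
time_s: 17.45
tcp_pos: [0.5933, -0.0458, 0.1492]
ee_rot: [[0.122, 0.987, 0.107], [0.013, 0.106, -0.994], [-0.992, 0.123, -0.0]]
wrist_force: [-1.0, -0.0, -1.9]
gripper_width: 0.172
```

```bash
python3 -c "
from h import *
where();T,R=lip(-.071,.127,3.5);delta(T,R)"
```

```text
lip [-7.03e+01  1.00e-01  1.25e+02] tab [ 68.3   0.2 145.1] tilt 7.04 yaw 0.03 roll 0.02
t 17.45 tcp [ 0.5933 -0.0458  0.1492] yaw 6.13 w 0.172 F [-1.  -0.  -1.9]
lin units [0.0149 0.0013 0.0008] min rows 0.07165047234156306
rot units [ 0.0003 -0.0002 -0.0393] rows 0.49455201689428807
```

Call:
drive_tool --plan '[{"linear": [0.0075,0.0005,0.0005],"rotation": [0,0,-0.02]},{"linear": [0.0075,0.0005,0],"rotation": [0,0,-0.02]},{"linear": [0,0,0],"rotation": [0,0,0]},{"linear": [0,0,0],"rotation": [0,0,0]}]'

```text
time_s: 17.78
tcp_pos: [0.5935, -0.0459, 0.1467]
ee_rot: [[0.06, 0.992, 0.107], [0.007, 0.106, -0.994], [-0.998, 0.061, -0.0]]
wrist_force: [-3.7, -0.4, 3.6]
gripper_width: 0.167
```

```bash
python3 -c "
from h import *
where();T,R=lip(-.0715,.1275,0);delta(T,R);print(sensors.observe()['ft_torque'])"
```

```text
lip [-7.140e+01  1.000e-01  1.274e+02] tab [6.810e+01 1.000e-01 1.389e+02] tilt 3.48 yaw 0.02 roll 0.02
t 17.7833 tcp [ 0.5935 -0.0459  0.1467] yaw 6.12 w 0.167 F [-3.7 -0.4  3.6]
lin units [0.0247 0.0033 0.0004] min rows 0.11932960117355443
rot units [ 0.0002 -0.0002 -0.0387] rows 0.48618118338661115
[-0.07723611  0.19790659  0.07251383]
```

Call:
drive_tool --plan '[{"linear": [0.0125,0.0015,0],"rotation": [0,0,-0.0195]},{"linear": [0.0125,0.0015,0],"rotation": [0,0,-0.0195]},{"linear": [0,0,0],"rotation": [0,0,0]},{"linear": [0,0,0],"rotation": [0,0,0]}]'

```text
time_s: 18.12
tcp_pos: [0.5945, -0.0458, 0.1423]
ee_rot: [[0.0, 0.994, 0.107], [0.0, 0.107, -0.994], [-1.0, 0.0, -0.0]]
wrist_force: [-3.7, 1.2, 11.9]
gripper_width: 0.168
```

```bash
python3 -c "
from h import *
where();T,R=lip(-.0715,.1265,0);delta(T,R);print(sensors.observe()['ft_torque'])
cv2.imwrite('pics/wrist13.png',optics.get_image('wrist'));cv2.imwrite('pics/scene13.png',optics.get_image('scene'))
crop('pics/scene13.png',200,100,130,130,5.5,'pics/s13c.png')"
```

```text
lip [-71.4   0.  128. ] tab [6.86e+01 1.00e-01 1.31e+02] tilt 0.01 yaw 0.02 roll 0.01
t 18.1167 tcp [ 0.5945 -0.0458  0.1423] yaw 6.12 w 0.168 F [-3.7  1.2 11.9]
lin units [ 0.0076 -0.0005  0.0002] min rows 0.03654228221666909
rot units [ 0.0002 -0.0001 -0.0001] rows 0.0032731050220308673
[0.07793185 0.65559017 0.04290662]
```

View pics/wrist13.png

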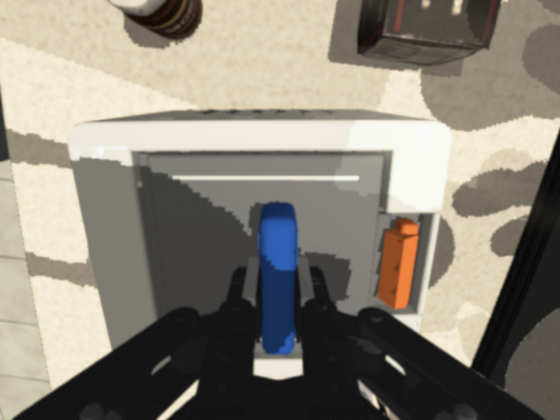

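View pics/s13c.png

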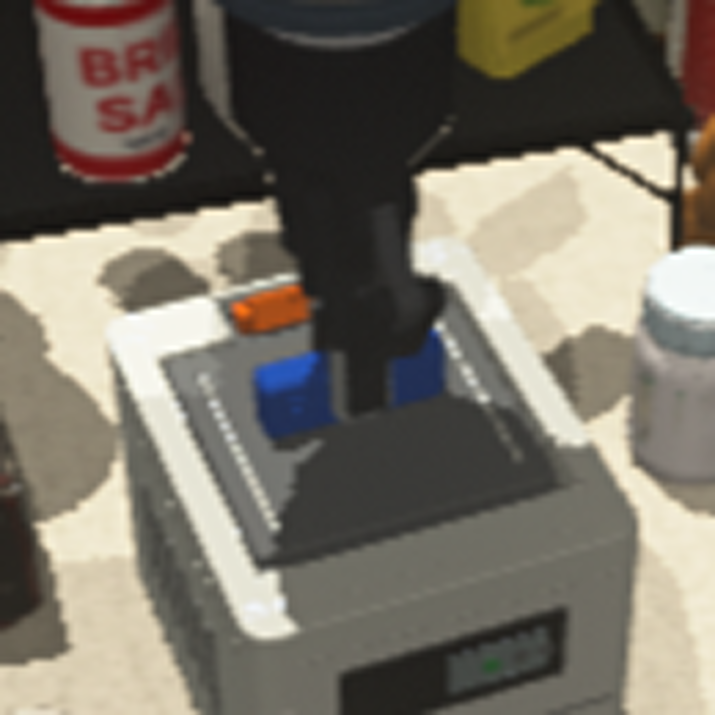

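The cover looks flat, with the catch over the tab at (400,265). I'll press slightly further to make sure it snaps.

Call:
drive_tool --plan '[{"linear": [0.005,0,0],"rotation": [0,0,-0.005]},{"linear": [0.005,0,0],"rotation": [0,0,-0.005]},{"linear": [0,0,0],"rotation": [0,0,0]},{"linear": [0,0,0],"rotation": [0,0,0]}]'

```text
time_s: 18.55
tcp_pos: [0.5945, -0.0459, 0.1423]
ee_rot: [[-0.014, 0.994, 0.107], [-0.002, 0.106, -0.994], [-1.0, -0.014, 0.0]]
wrist_force: [-15.1, 2.0, 41.6]
gripper_width: 0.167
```

```bash
python3 -c "
from h import *
where();s=sensors.observe();print(s['ft_torque'],s['wrist_force'])"
```

```text
lip [-71.6  -0.  129.1] tab [ 68.4   0.  130.2] tilt -0.79 yaw 0.01 roll -0.01
[0.47044279 1.94171669 0.04166808] [-15.07455208   2.0221526   41.57767942]
```

It is seated solidly: the height didn't change at 42 N. Now release and rise.

Call:
drive_tool --plan '[{"linear": [-0.006,0,0],"rotation": [0,0,0.005]},{"linear": [-0.004,0,0],"rotation": [0,0,0.005]},{"linear": [0,0,0],"rotation": [0,0,0]}]'

```text
time_s: 18.8
tcp_pos: [0.5945, -0.0459, 0.1423]
ee_rot: [[0.001, 0.994, 0.106], [0.0, 0.106, -0.994], [-1.0, 0.001, -0.0]]
wrist_force: [-2.3, 2.7, 10.6]
gripper_width: 0.173
```

Call:
drive_tool --plan '[{"linear": [0,0,0],"rotation": [0,0,0]},{"linear": [0,0,0],"rotation": [0,0,0]},{"linear": [0,0,0],"rotation": [0,0,0]},{"linear": [0,0,0],"rotation": [0,0,0]},{"linear": [0,0,0],"rotation": [0,0,0]}]' --grip 130

```text
time_s: 19.22
tcp_pos: [0.5945, -0.0459, 0.1414]
ee_rot: [[-0.002, 0.994, 0.106], [0.0, 0.106, -0.994], [-1.0, -0.002, -0.0]]
wrist_force: [-0.2, 0.1, -0.7]
gripper_width: 0.491
```

Call:
drive_tool --plan '[{"linear": [-0.05,0,0],"rotation": [0,0,0]},{"linear": [-0.1,0,0],"rotation": [0,0,0]},{"linear": [-0.1,0,0],"rotation": [0,0,0]},{"linear": [-0.1,0,0],"rotation": [0,0,0]},{"linear": [-0.1,0,0],"rotation": [0,0,0]},{"linear": [-0.1,0,0],"rotation": [0,0,0]},{"linear": [0,0,0],"rotation": [0,0,0]},{"linear": [0,0,0],"rotation": [0,0,0]}]'

```text
time_s: 19.88
tcp_pos: [0.5952, -0.046, 0.2532]
ee_rot: [[0.001, 0.994, 0.106], [-0.0, 0.106, -0.994], [-1.0, 0.001, 0.001]]
wrist_force: [0.5, -0.2, -0.2]
gripper_width: 0.491
```

```bash
python3 -c "
from fit import *
s=sensors.observe();print(s['tcp_pos'],s['gripper_width'],s['time_s'])
for n in ('wrist','scene'): cv2.imwrite(f'pics/{n}14.png',optics.get_image(n))
crop('pics/scene14.png',200,100,130,130,5.5,'pics/s14c.png')
crop('pics/wrist14.png',150,80,270,210,2.9,'pics/w14c.png')"
```

```text
[ 0.59524443 -0.04600884  0.25321391] 0.49100542995374724 19.8833
```

View pics/w14c.png

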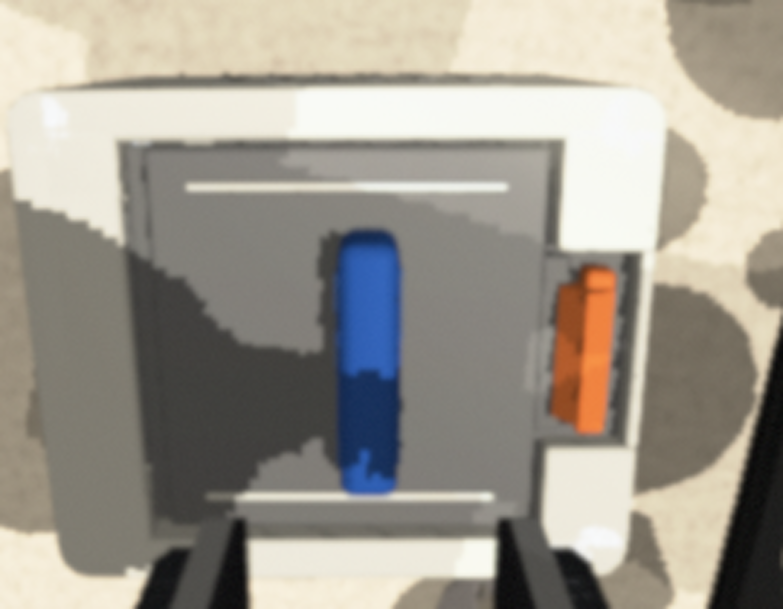

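View pics/s14c.png

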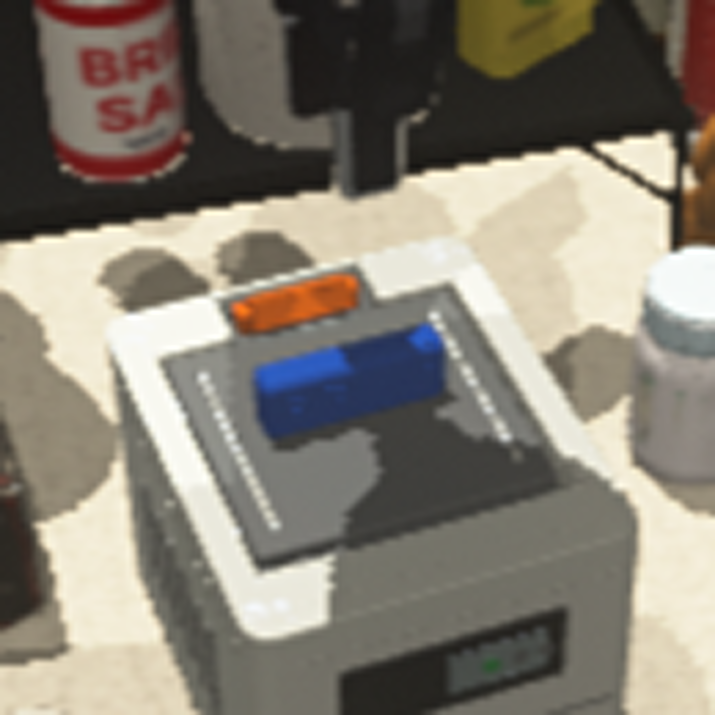

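The cover lies flat and the catch is in place. I'll compare the catch position numerically with the picture from before closing.

Run:
```python
from fit import *
s=sensors.observe()
c=cam('wrist')
a=px([(118,141),(565,139)],2.9,150,80)
p,r=fit([("wrist",[(-60,61,136),(62,61,136)],a)],[.58,-.047,.1]);print("unit",p.round(4),r.round(2).tolist())
def un(uv,z): 
    w=onz('wrist',uv,z,c);return (Rz(-p[2])@(w-[p[0],p[1],0])*1e3).round(1)
for nm,uv,z in [("catch tip L up",(557,287),.1338),("catch tip L low",(551,415),.1338),("ridge front",(585,280),.144),("ridge back",(616,280),.144)]:
    print(nm,un(px([uv],2.9,150,80)[0],z))
f=lambda u,v:px([(u,v)],2.9,150,80)[0]
# cover corners expected vs seen for flatness
T=lambda P:Rz(p[2])@(np.array(P)/1e3)+[p[0],p[1],0]
for nm,P in [("grip+",(10,36,162)),("grip-",(10,-36,162)),("tab+",(60,58,136)),("tab-",(60,-58,136))]:
    q=proj('wrist',[T(P)],c)[0];print(nm,((q-[150,80]+.5)*2.9-.5).round(0))
crop('pics/wrist14.png',320,150,60,90,7,'pics/w14d.png')
# same on wrist3 catch (rest)
crop('pics/wrist6.png',340,160,70,100,7,'pics/w6d.png')
```

```text
unit [ 0.5835 -0.0466  0.1098] [[-0.73, 0.05], [0.73, 0.03]]
catch tip L up [ 62.   19.4 133.8]
catch tip L low [ 62.6 -19.8 133.8]
ridge front [ 67.6  23.9 144. ]
ridge back [ 76.1  23.9 144. ]
grip+ [375. 250.]
grip- [376. 508.]
tab+ [559. 150.]
tab- [537. 532.]
```

View pics/w14d.png

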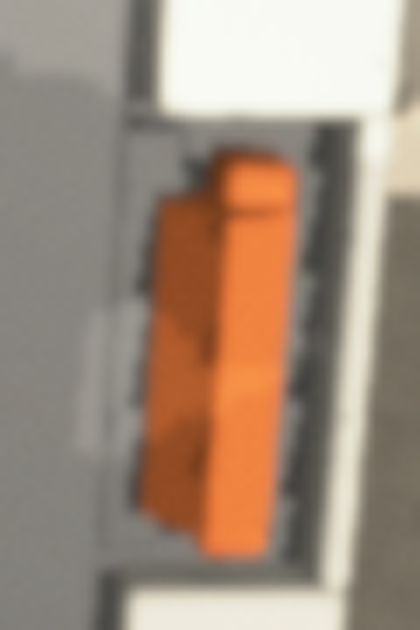

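View pics/w6d.png

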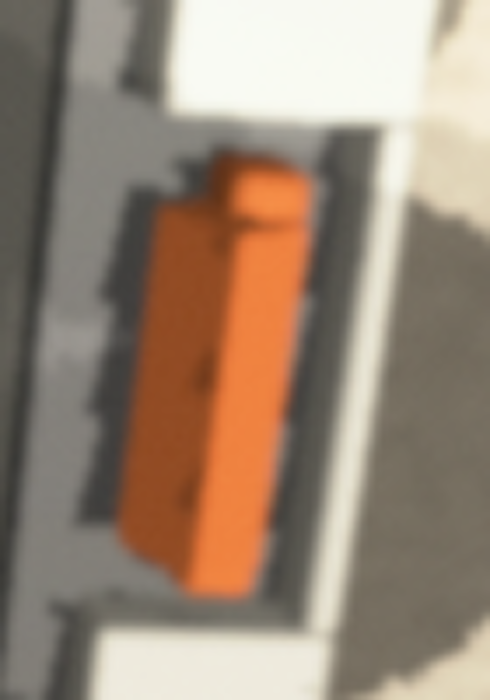

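```bash
python3 -c "
from station import hand_in
print(hand_in())"
```

```text
the job is handed in; nothing more can be done
None
```

I put the cartridge in its socket and closed the cover, then handed the job in at about 20 s. The hand-in gives no verdict.

**Cartridge:** I lifted it by its cap, turned it about 46° and lowered it into the socket until I felt the bottom. It touched down at tool height 87 mm, where 87.5 mm was expected. After release, the top and wrist views show it upright and centred, with the chip stripe in line with the reader to within a few degrees.

**Cover:** I gripped it by its ridge and slid the lip under the lintel with the back raised 12°. From the tool pose, the lip was at x ≈ -69 mm, z ≈ 123.5 mm and the tab at z ≈ 156 mm. I then swung the back down and pressed to about 42 N, and it was seated with no further travel.

**Last checks:**
- **Before release:** the tool pose put the tab at 131 mm and the tilt at 0°.
- **After release:** the catch tip measures x ≈ 62–62.6 mm, against 63.5 mm at rest, so it has sprung forward over the tab. The cover lies flat and nothing touches the gripper.

**Disagreements:**
- **Cartridge height:** the scene camera's first reading of the cartridge's lower ring was about 9 mm off, because the ring seems to sit above the bottom edge. I corrected for this.
- **Ridge ends:** in the last wrist picture one end of the cover's ridge was about 5 pixels from its predicted place, while the plate corners matched. I took this as rounding of the ridge.
- **Other objects:** I did not measure the jars, the box and the other bystanders again at the end. I saw no contact with any of them.

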